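# Seat the planting deck and index the seedling turntable

### The job

Lift the white planting deck off its rubber mat by its orange handle and lower it, without dropping it, over the two steel pins of the blue trough on the turntable until it rests flush all round. Then pull up the red sprung knob, turn the turntable one hole counter-clockwise (seen from above) to the hole between the two green dots, and release the knob so that its pin drops fully home there, with the deck still flush. Leave the loose pots around it where they are.

Things in the scene. Friction and masses are not known exactly. Their poses are not given: they have to be found in the camera images.
- deck_grip (a point): middle of the orange handle bar of the loose white deck; x across the deck, y along deck and handle, z up; 36 mm above the deck's underside. Handle: a bridge 18 mm wide (x), 90 mm long (y), bar from 28 to 44 mm above the underside, open beneath, a leg at each end.
- seat (a point): centre of the top face of the blue trough (106 x 186 mm) that the deck rests on, 62 mm above the table, on the turntable's axis; turns with it. x points along the dark arm to the red knob, y along the trough, z up. Flush: deck_grip is 36 mm above this point, the y axes parallel (either way round).
- knob (a point): centre of the round red knob (26 mm across, 32 mm high) of the sprung index pin, on the turntable's arm 130 mm from its axis; pin down, it is 64 mm above the table. Below it a dark sleeve 22 mm across, top 19 mm below this point while the pin is down. Axes as seat.
- index_pin (a joint): lift of the index pin and knob, m: 0 = fully down in a hole, 0.016 = upper stop. A spring pulls it down, 4.5 N at 0 and 7 N at the stop. The tapered pin reaches 9 mm into the base: clear of the hole above 0.009, and between holes it rests on the base at 0.009.
- turntable (a joint): angle of the turntable, rad, counter-clockwise from above: 0 = starting hole, 0.785 (45 degrees) = the next hole, wanted, 1.571 = one too far. Locked while the pin is in a hole (0.012 rad play either way); with the pin lifted it turns with slight friction (about 1.5 N at the knob) and stays where left.
- next_hole (a point): mouth of the wanted index hole (13 mm) in the top of the fixed aluminium base plate (300 x 300 x 16 mm), 16 mm above the table, between two green dots, 130 mm from the turntable's axis; x points from the axis to this hole, z up. The starting hole is 45 degrees clockwise of it, a third 45 degrees counter-clockwise.
- mat: fixed black rubber drip mat 150 x 230 x 10 mm on which the deck lies at the start; origin at the centre of its underside
- pot_red: red empty pot, 84 mm across, 75 mm high, to be left alone; origin at the centre of its underside
- pot_small: small orange pot, 52 mm across, 45 mm high, standing on a corner of the turntable's base, to be left alone; origin at the centre of its underside
- pot_nest: brown pot, 90 mm across, 80 mm high, to be left alone; origin at the centre of its underside
- deck_plate (a point): centre of the underside of the white deck, a plate 110 (x) x 190 (y) x 8 mm, 0.18 to 0.35 kg, axes as deck_grip. Two round through holes 13 mm wide on its y axis at y = +78 and -78 mm; six square openings 34 mm wide between them. The same after a half turn.
- pin_a (a point): tip of one steel locating pin, at y = +78 mm, x = 0 of seat, 24 mm above the trough's top face; 10 mm thick, its top 8 mm tapered. The other stands alike at y = -78 mm.

How it is judged:
On the way, in this order (a step that is already met when the one before it is completed fails the run):
1. the deck rests flush over both pins while the turntable is still locked in its starting hole (horizontal distance between deck_grip and seat below 0.004 m and z of deck_grip in the frame of seat between 0.033 and 0.0385 m and angle between the y axis of deck_grip and the y axis of seat, either way round below 0.05 rad and angle between the z axis of deck_grip and the z axis of seat, either way round below 0.025 rad and value of joint index_pin below 0.003 m and value of joint turntable below 0.06 rad), for 0.2 s.
2. the index pin is pulled clear of the starting hole with the deck still flush (horizontal distance between deck_grip and seat below 0.004 m and z of deck_grip in the frame of seat between 0.033 and 0.0385 m and angle between the y axis of deck_grip and the y axis of seat, either way round below 0.05 rad and angle between the z axis of deck_grip and the z axis of seat, either way round below 0.025 rad and value of joint index_pin above 0.0085 m and value of joint turntable below 0.4 rad).
3. the index pin is fully down in the next hole with the deck still flush (horizontal distance between deck_grip and seat below 0.004 m and z of deck_grip in the frame of seat between 0.033 and 0.0385 m and angle between the y axis of deck_grip and the y axis of seat, either way round below 0.05 rad and angle between the z axis of deck_grip and the z axis of seat, either way round below 0.025 rad and value of joint index_pin below 0.003 m and value of joint turntable between 0.745 and 0.825 rad), for 0.2 s.
At the end, for the whole second after the job is handed in: The deck lies flush over both pins (within 4 mm sideways, 2.5 mm of its seated height, 0.05 rad in yaw and 0.025 rad in tilt), the turntable stands at the next hole (0.745 to 0.825 rad) at rest, and the index pin is down to within 3 mm (all of step 3 and velocity of joint turntable between -0.05 and 0.05 rad/s); the robot touches nothing.
It fails at once if the deck is let go of above the trough and falls onto it (horizontal distance between deck_grip and seat below 0.12 m and z of deck_grip in the frame of seat above 0.045 m and contact force between the fingers and deck below 0.05 N and linear speed of deck above 0.2 m/s).
It fails at once if the red, brown or small orange pot is pushed more than 30 mm from its place (distance of any of pot_red, pot_small, pot_nest from where it was at the start of the episode above 0.03 m).
It also fails if it takes over 64 s, if anything falls off the work surface, if the arm or the gripper's body presses on something with over 40 N, if the wrist force passes 120 N, or if a joint passes its speed limit or range.

### The arm

A 7-joint arm with a two-finger parallel gripper is mounted at the origin on the work surface. World frame = base frame: x ahead of the robot, y to its left, z up, the work surface at z = 0. Lengths are in m, angles in rad, forces in N, time in s.
With the tool pointing down it reaches from about 0.4 to 0.875 m from the base axis. Payload 6.5 kg.
Tool frame: the origin (TCP) lies at the very end of the fingers, on their centre line; the grasp point (between the pads) lies 19 mm behind it; x points along the fingers, y is the direction in which the jaws open and shut, and the axes are right-handed (so a half turn about x gives the same grasp; the last joint's range is limited). The gripper opens to 85 mm and grips with 20 to 120 N. Pads are 22 mm wide; open, the fingers measure 114 mm over their backs; the gripper's body (76 mm by 85 mm) begins 54 mm behind the grasp point. The pads swing forward as they close: fully open they stand 13 mm farther back than shut.
Start: joints at [1.173, 0.536, -0.004, 1.538, 0.003, 1.067, -0.071], TCP at [0.212, -0.615, 0.231] pointing down, gripper open.
Joint ranges: [-2.7, 2.7], [-0.37, 2.16], [-1.27, 1.26], [0.24, 2.4], [-1.31, 4.45], [0.19, 1.91], [-2.76, 2.76]. Speed limits (rad/s): [2.39, 2.39, 3.14, 3.14, 3.14, 3.14, 3.14].

### API

Orientations are given as a unit quaternion [x, y, z, w].
In Python, from station import observe, grab_frame, camera_model, close_job gives the robot as it stands.
- The arm moves only by the tool play_rows, never from a script. Its argument "moves" is a list of rows, each a list of 3 entries, a list of its own where there are three numbers: the opening, from 0 (shut) to 1 (fully open), then the shift along the tool's x, y, z in cm, then the turn, a rotation vector about the tool's x, y, z in units of 8 degrees (1.0 is 8 degrees). In form: [[claw, [tx, ty, tz], [rx, ry, rz]], ...]. A call has 1 to 12 rows; each row shifts and turns the commanded pose from where the row before left it, along the tool's axes as they then stand; what a row does not reach is not made up. A row lasts 1/8 s, in which the tool goes at most 62.5 mm and 10.7 degrees, less where a joint would pass 70% of its speed; a pose out of reach is approached as far as the arm can. A call is refused whole if a number of a shift passes 6.25 or a number of a turn 1, either way. A call with a gripper value outside its range is refused whole. The fingers move at their own pace and stop on an object; "grip_force" is the grip in N (left out, the last holds). Time passes only in rows, so rows that do not move let the fingers close. It gives the time, the measured TCP pose, the force and the opening at its end, in the units of the state.
- observe(): the state, without advancing time (a new reading comes with each control period).
- grab_frame(name): name is "scene" or "top" or "wrist"; returns (picture, depth): 400x640x3 uint8, red, green, blue; 400x640 float32, m along the optical axis (not along the pixel's ray), 0 where there is no reading.
- camera_model(name): a dict with "camera_matrix" (3x3 intrinsics, pixels), "k1" (the pictures are not rectified: a ray, as slopes to the right and down, at radius r is drawn at 1 + k1 r^2 times it, then the intrinsics apply), "T" (4x4, takes a point from camera to world coordinates); the wrist camera has in their place "T_tool_cam" (4x4, takes a point from camera to tool coordinates, whose origin is the TCP and whose axes are the tool frame's). Camera axes: x right, y up, looking along -z (the intrinsics and any distortion apply to the point x, -y, -z); pixel columns grow to the right and rows downward; lengths in m; the calibration is good to about 2 mm. A picture is of the moment at which its call begins: read the wrist's pose just before it. camera_model takes no time and is no camera call.
- close_job(): hands the job in, once; it reports no verdict.
The state is a dict: "clock": time; "joint_positions": joint angles; "dq": joint speeds; "joint_torque": joint torques, N m; "tcp_pos": TCP position; "eef_rot": TCP orientation; "contact_force": force on the tool from outside, world axes, zero at the start; "ft_torque": the same for the moment, N m; "grip_width": finger opening in m.
Only numpy, scipy, OpenCV 4.12 (cv2) and the standard library are available. Lean on these libraries where they do the work, as an engineer would, in place of code of your own. Each camera call takes 0.05 s, during which the arm holds its last target.

## Working session

There is one attempt and no reset: what is moved stays moved. The work goes in short steps, Python scripts to look and compute and a tool call to move; the robot and the scene stay as the last step left them, time stands still between calls to the robot, and variables do not carry over. Pictures are saved under pics/ and viewed, and the job is handed in when it is done.

Besides the shell and the picture viewer there is one more tool, called after ">>>" as name(argument=value, ...), one argument or row to a line, values as JSON. play_rows: Moves the arm, as the interface text tells. Its arguments: {"type":"object","properties":{"moves":{"type":"array","items":{"type":"array"}},"grip_force":{"type":"number"}},"required":["moves"]}

```bash
ls; mkdir -p pics
python3 - <<'E'
from station import *
import cv2,numpy as np
print(observe())
for n in("scene","top","wrist"):
    p,d=grab_frame(n); cv2.imwrite(f"pics/{n}0.png",p[:,:,::-1]); np.save(f"pics/{n}0.npy",d); print(n,camera_model(n))
E
```

```text
pics
{'clock': 0.0, 'joint_positions': array([ 1.17278813,  0.53719219, -0.00442673,  1.53884909,  0.00261434,
        1.06728637, -0.07122394]), 'dq': array([ 3.59193054e-04, -8.08728098e-05,  1.11845252e-03, -4.94917187e-04,
        3.56931679e-04,  1.85588432e-03,  7.49967963e-04]), 'joint_torque': array([ 7.13451936e-04, -5.83404458e+01,  1.04892578e+00, -2.59103912e+01,
        1.23751012e-02,  9.51829366e-03, -2.62863762e-05]), 'tcp_pos': array([ 0.21151069, -0.61397069,  0.23040571]), 'eef_rot': array([-0.6972436 , -0.11738244,  0.69754629, -0.11619762]), 'contact_force': array([ 0.05574131, -0.91468115,  0.27230806]), 'ft_torque': array([-0.01992329, -0.05649605,  0.03116105]), 'grip_width': 0.0852161194683521}
scene {'camera_matrix': array([[382.77031197,   0.        , 317.79108198],
       [  0.        , 382.77031197, 194.80793387],
       [  0.        ,   0.        ,   1.        ]]), 'k1': -0.06085707251065539, 'T': array([[-0.68157868, -0.55368921,  0.47841276,  1.04620949],
       [ 0.73169046, -0.50772123,  0.45480569,  0.45887171],
       [-0.00892069,  0.66003591,  0.
[... 406 characters left out ...]
.0296707 ],
       [ 0.03860816,  0.06913569,  0.9968599 ,  1.01328899],
       [ 0.        ,  0.        ,  0.        ,  1.        ]])}
wrist {'camera_matrix': array([[308.69273647,   0.        , 322.87470412],
       [  0.        , 308.69273647, 201.42013648],
       [  0.        ,   0.        ,   1.        ]]), 'k1': -0.0020567746689723336, 'T_tool_cam': array([[-1.37533163e-03,  3.15143097e-01, -9.49043169e-01,
        -1.42405197e-01],
       [ 9.99999013e-01,  7.06132244e-04, -1.21469456e-03,
         3.36007469e-05],
       [ 2.87347378e-04, -9.49043903e-01, -3.15143757e-01,
        -8.06736941e-02],
       [ 0.00000000e+00,  0.00000000e+00,  0.00000000e+00,
         1.00000000e+00]])}
```

View pics/top0.png

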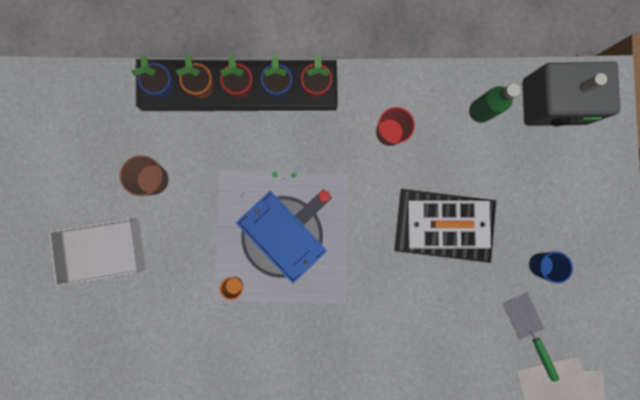

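View pics/scene0.png

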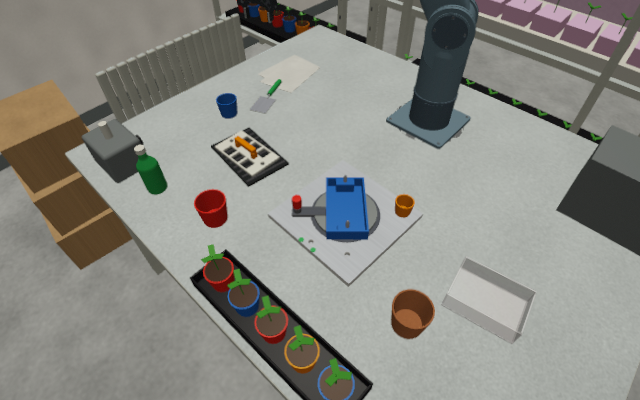

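View pics/wrist0.png

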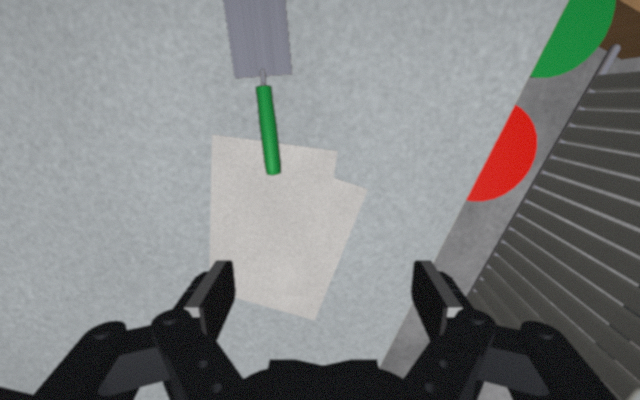

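Top: the turntable is at about (283,238) with the knob at (325,195) and the green dots at (275–293,175). The deck handle is at (455,224). The scene view shows the same layout and the arm is clear. Next I'll make helpers and take a first measurement.

```bash
cat > h.py <<'E'
import numpy as np,cv2
from scipy.spatial.transform import Rotation as R
from station import observe,grab_frame,camera_model
def camT(n,st=None):
    m=camera_model(n)
    if n!="wrist": return m,np.array(m["T"])
    T=np.eye(4);T[:3,:3]=R.from_quat(st["eef_rot"]).as_matrix();T[:3,3]=st["tcp_pos"]
    return m,T@m["T_tool_cam"]
def slopes(m,uv):
    K=m["camera_matrix"];d=np.array([m["k1"],0,0,0,0.])
    return cv2.undistortPoints(np.array(uv,float).reshape(-1,1,2),K,d).reshape(-1,2)
def ray(m,T,uv):
    s=slopes(m,uv);v=np.c_[s[:,0],-s[:,1],-np.ones(len(s))]
    return T[:3,3],v@T[:3,:3].T
def onz(m,T,uv,z):
    o,v=ray(m,T,uv);return o+v*((z-o[2])/v[:,2])[:,None]
def bydepth(m,T,uv,d):
    o,v=ray(m,T,uv);return o+v*np.array(d).reshape(-1,1)
def proj(m,T,P):
    c=(np.atleast_2d(P)-T[:3,3])@T[:3,:3];q=np.c_[c[:,0],-c[:,1],-c[:,2]]
    return cv2.projectPoints(q.reshape(-1,1,3),np.zeros(3),np.zeros(3),m["camera_matrix"],np.array([m["k1"],0,0,0,0.]))[0].reshape(-1,2)
def tri(rays):
    A=np.zeros((3,3));b=np.zeros(3)
    for o,v in rays:
        v=v/np.linalg.norm(v);M=np.eye(3)-np.outer(v,v);A+=M;b+=M@o
    p=np.linalg.solve(A,b)
    return p,[np.linalg.norm((np.eye(3)-np.outer(v,v)/(v@v))@(p-o)) for o,v in rays]
def snap(n,f):
    st=observe();p,d=grab_frame(n);cv2.imwrite(f"pics/{f}.png",p[:,:,::-1]);np.savez(f"pics/{f}.npz",p=p,d=d,q=st["eef_rot"],t=st["tcp_pos"]);return p,d,st
def load(n,f):
    z=np.load(f"pics/{f}.npz");return z["p"],z["d"],*camT(n,dict(eef_rot=z["q"],tcp_pos=z["t"]))
def cloud(m,T,d):
    v,u=np.mgrid[:d.shape[0],:d.shape[1]]
    return bydepth(m,T,np.c_[u.ravel(),v.ravel()],d.ravel()).reshape(*d.shape,3)
E
python3 - <<'E'
from h import *
for n in("top","scene"):
    p=cv2.imread(f"pics/{n}0.png");d=np.load(f"pics/{n}0.npy");m,T=camT(n)
    h=cv2.cvtColor(p,cv2.COLOR_BGR2HSV);C=cloud(m,T,d)
    print(n)
    for nm,lo,hi in(("orange",(8,150,120),(20,255,255)),("blue",(105,120,60),(125,255,255)),("red",(0,170,100),(6,255,255)),("green",(50,100,80),(75,255,255))):
        mk=cv2.inRange(h,lo,hi)
        k,l,s,c=cv2.connectedComponentsWithStats(mk)
        for i in range(1,k):
            if s[i,4]<8: continue
            X=C[(l==i)&(d>0)]
            print(nm,s[i],c[i].round(1),np.median(X,0).round(4),X[:,2].max().round(3),cv2.minAreaRect(np.argwhere(l==i)[:,::-1].astype(np.float32)) if s[i,4]>60 else"")
E
```

```text
top
orange [207  70   4   8   9] [208.9  73.3] [0.8948 0.221  0.0649] 0.066 
orange [181  79  30  15  64] [197.3  88.5] [0.8553 0.2426 0.0653] 0.068 ((196.21878051757812, 87.21121215820312), (12.502324104309082, 29.54784393310547), 82.14668273925781)
orange [435 222  39   5 192] [453.7 224. ] [ 0.5468 -0.3244  0.0526] 0.057 ((454.0, 224.0), (4.0, 38.0), 90.0)
orange [221 278  21  19 240] [232.4 285.5] [0.4171 0.1767 0.0204] 0.064 ((230.5882568359375, 285.8529968261719), (16.492422103881836, 21.585670471191406), 75.96376037597656)
blue [138  62  33  33 177] [157.   81.2] [0.871  0.3324 0.0643] 0.07 ((154.74339294433594, 79.09811401367188), (30.22332000732422, 31.94334602355957), 42.51044845581055)
blue [265  65   6   4  12] [267.2  66.3] [0.9282 0.0929 0.0191] 0.067 
blue [261  64  32  31 161] [278.   82.8] [0.8672 0.0609 0.0643] 0.07 ((277.1104736328125, 80.35978698730469), (27.996156692504883, 31.40253257751465), 64.79887390136719)
blue [ 237  191   89   92 3854] [281.2 236.7] [0.5247 0.0656 0.0318] 0.076 ((281.02703857421875, 236.66213989257812), (82.52890014648438, 48.195053100585
[... 5860 characters left out ...]
 0.0799 0.0181] 0.02 
green [228 269  23  20 193] [238.5 279.6] [0.8754 0.0702 0.1283] 0.136 ((239.75860595703125, 280.60345458984375), (18.569536209106445, 20.98357391357422), 21.801410675048828)
green [256 295  24  23 215] [266.9 307.4] [0.876  0.1587 0.1287] 0.136 ((265.7500305175781, 308.7500305175781), (21.920310974121094, 21.21320343017578), 45.0)
green [289 325  25  25 254] [300.1 338.5] [0.8761 0.25   0.129 ] 0.136 ((299.3739013671875, 336.1461181640625), (21.89327049255371, 25.26558494567871), 74.47589111328125)
green [325 358  27  28 298] [336.7 372.7] [0.8762 0.3401 0.1288] 0.136 ((338.9103088378906, 372.72100830078125), (24.231016159057617, 27.45870018005371), 10.784297943115234)
```

```bash
cat >> h.py <<'E'
def yawR(a):  # tool x down, tool y at world angle a (deg); z = x cross y
    y=np.array([np.cos(np.radians(a)),np.sin(np.radians(a)),0]);x=np.array([0,0,-1.]);return np.c_[x,y,np.cross(x,y)]
def go(p,a,st=None):
    st=st or observe();Rc=R.from_quat(st["eef_rot"]).as_matrix();Rt=yawR(a)
    t=Rc.T@(np.array(p)-st["tcp_pos"])*100;r=R.from_matrix(Rc.T@Rt).as_rotvec(degrees=True)/8
    print("shift cm",t.round(3),"turn",r.round(3),"rows>=",max(np.abs(t).max()/6.25,np.abs(r).max()).round(1))
E
python3 - <<'E'
from h import *
st=observe();print(R.from_quat(st["eef_rot"]).as_matrix().round(3))
# camera must see target: TCP above deck
for a in (0,180): go([0.547,-0.322,0.25],a)
E
```

```text
[[-0.001  0.326 -0.945]
 [ 0.001 -0.945 -0.326]
 [-1.    -0.001  0.   ]]
shift cm [ -1.919 -16.691 -41.228] turn [-8.873e+00 -5.000e-03  8.000e-03] rows>= 8.9
shift cm [ -1.919 -16.691 -41.228] turn [1.3627e+01 9.0000e-03 6.0000e-03] rows>= 13.6
```

>>> play_rows(
  moves=[
    [1,[0,-2.1,-5.2],[-1,0,0]],
    [1,[0,1.3,-5.5],[-1,0,0]],
    [1,[0,0,0],[0,0,0]],
  ],
)

```text
clock: 0.52
tcp_pos: [0.3154, -0.561, 0.231]
eef_rot: [0.675, 0.216, -0.672, 0.216]
contact_force: [-0.6, -0.5, -0.6]
grip_width: 0.0853
```

Run:
```python
from h import *
st=observe();print(st["tcp_pos"],st["joint_positions"].round(2))
go([0.547,-0.32,0.18],0)
```

```text
[ 0.31543963 -0.56103135  0.23103046] [ 1.06  0.53 -0.09  1.55  0.05  1.06  0.  ]
shift cm [  5.24   -6.135 -32.835] turn [-6.803 -0.027 -0.017] rows>= 6.8
```

>>> play_rows(
  moves=[
    [1,[0.87,-1.02,-5.47],[0,0,0]],
    [1,[0.87,-1.02,-5.47],[0,0,0]],
    [1,[0.87,-1.02,-5.47],[0,0,0]],
    [1,[0.87,-1.02,-5.47],[0,0,0]],
    [1,[0.87,-1.02,-5.47],[-0.8,0,0]],
    [1,[0,-1.5,-5.2],[-1,0,0]],
    [1,[0,0,0],[-1,0,0]],
    [1,[0,0,0],[-1,0,0]],
    [1,[0,0,0],[-1,0,0]],
    [1,[0,0,0],[-1,0,0]],
    [1,[0,0,0],[-1,0,0]],
    [1,[0,0,0],[0,0,0]],
  ],
)

```text
clock: 2.02
tcp_pos: [0.5321, -0.3207, 0.1874]
eef_rot: [-0.503, -0.497, 0.503, -0.496]
contact_force: [-0.1, -0.1, -1.0]
grip_width: 0.0855
```

Run:
```python
from h import *
p,d,st=snap("wrist","w1");print(st["tcp_pos"],st["joint_positions"].round(2))
go([0.547,-0.32,0.18],0)
```

```text
[ 0.53205661 -0.32072858  0.18739993] [ 0.73  0.56 -0.37  1.64  0.23  0.98  0.27]
shift cm [ 0.747  1.48  -0.081] turn [-0.103 -0.001  0.004] rows>= 0.2
```

View pics/w1.png

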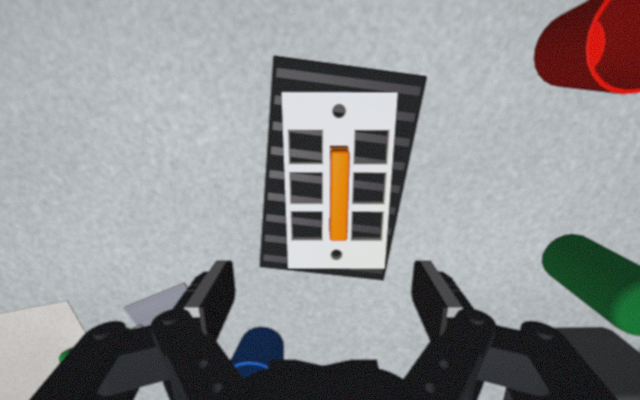

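The deck is centred in the view, with its holes at (339,110) and (336,254), and the bar spans (340,148–240). I'll take a second wrist view from a different place, then triangulate.

>>> play_rows(
  moves=[
    [1,[2,1.48,4],[-0.1,0,0]],
    [1,[0,0,0],[0,0,0]],
    [1,[0,0,0],[0,0,0]],
  ],
)

```text
clock: 2.45
tcp_pos: [0.547, -0.3598, 0.1675]
eef_rot: [0.5, 0.501, -0.5, 0.5]
contact_force: [0.3, 1.0, 0.6]
grip_width: 0.0853
```

Run:
```python
from h import *
p,d,st=snap("wrist","w2");print(st["tcp_pos"])
a={}
for f in("w1","w2"):
    p,d,m,T=load("wrist",f);h=cv2.cvtColor(p,cv2.COLOR_RGB2HSV);C=cloud(m,T,d)
    mk=cv2.inRange(h,(8,180,200),(20,255,255))
    k,l,s,c=cv2.connectedComponentsWithStats(mk);i=1+np.argmax(s[1:,4])
    print(f,"bar",s[i],c[i],np.median(C[l==i],0).round(4))
    # white plate
    w=cv2.inRange(h,(0,0,190),(180,40,255)); w[(C[:,:,2]<0.012)|(C[:,:,2]>0.03)]=0
    k,l,s,c=cv2.connectedComponentsWithStats(w);i=1+np.argmax(s[1:,4])
    X=C[l==i];print("plate z",np.median(X[:,2]),s[i])
    cnt=max(cv2.findContours((l==i).astype(np.uint8),0,1)[0],key=cv2.contourArea)
    W=onz(m,T,cnt.reshape(-1,2),0.018)[:,:2]
    print("rect mm",cv2.minAreaRect((W*1000).astype(np.float32)))
    # holes: inner contours
    cs,hi=cv2.findContours((l==i).astype(np.uint8),cv2.RETR_CCOMP,1)
    hol=[]
    for cc,hh in zip(cs,hi[0]):
        if hh[3]>=0 and cv2.contourArea(cc)>15:
            (u,v)=cc.reshape(-1,2).mean(0);q=onz(m,T,[(u,v)],0.018)[0]
            print("hole",round(u,1),round(v,1),cv2.contourArea(cc),q.round(4))
```

```text
[ 0.54695051 -0.35981074  0.16751144]
w1 bar [ 330  152   19   88 1443] [338.66943867 194.61469161] [ 0.5467 -0.3246  0.0539]
plate z 0.01792478847370571 [ 282   93  115  175 9639]
rect mm ((546.6143188476562, -329.1516418457031), (188.56715393066406, 109.5040512084961), 89.0433349609375)
hole 336.0 254.1 131.0 [ 0.5454 -0.4067  0.018 ]
hole 366.4 225.4 1022.5 [ 0.5787 -0.372   0.018 ]
hole 306.5 225.3 1025.0 [ 0.5131 -0.371   0.018 ]
hole 305.8 187.4 1135.5 [ 0.5137 -0.3281  0.018 ]
hole 368.5 187.6 1152.0 [ 0.5796 -0.3292  0.018 ]
hole 338.4 192.5 2008.0 [ 0.548  -0.3341  0.018 ]
hole 370.5 146.5 1305.5 [ 0.5801 -0.2863  0.018 ]
hole 305.2 146.3 1299.5 [ 0.5145 -0.2852  0.018 ]
hole 338.5 110.6 194.0 [ 0.5479 -0.2512  0.018 ]
w2 bar [ 314  107   20  103 1858] [323.05758881 157.72066738] [ 0.5467 -0.3254  0.0538]
plate z 0.017828537909210962 [  261    43   128   203 12483]
rect mm ((546.6182250976562, -329.3420715332031), (189.61727905273438, 109.55630493164062), 89.06307983398438)
hole 321.7 229.8 154.5 [ 0.5455 -0.4069  0.018 ]
hole 355.1 197.6 1253.0 [ 0.5787 -0.3722  0.018 ]
hole 288.9 196.5 1263.0 [ 0.513  -0.3711  0.018 ]
hole 357.5 154.6 1444.0 [ 0.5795 -0.3293  0.018 ]
hole 288.1 153.2 1433.0 [ 0.5136 -0.3281  0.018 ]
hole 322.8 156.9 2412.5 [ 0.5465 -0.3316  0.018 ]
hole 360.2 107.0 1647.5 [ 0.5804 -0.2861  0.018 ]
hole 287.3 105.9 1670.5 [ 0.5145 -0.2852  0.018 ]
hole 324.5 65.0 249.0 [ 0.5479 -0.2512  0.018 ]
```

View pics/w2.png

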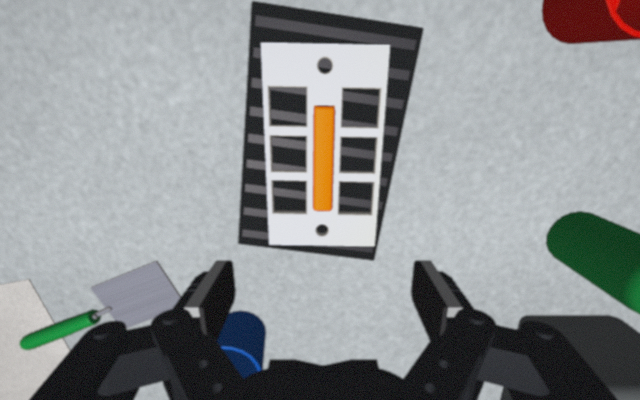

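Both views agree: the deck centre is (0.5467,-0.3291), its y axis is at 89.1°, the plate top is at 18 mm, the bar top is at 54 mm and the holes are 156 mm apart. All of these match the given sizes, so I'll go in to grasp.

Run:
```python
from h import *
go([0.5467,-0.3291,0.080],-0.9)
```

```text
shift cm [ 8.799 -0.05  -3.021] turn [ 0.133 -0.004 -0.001] rows>= 1.4
```

>>> play_rows(
  moves=[
    [1,[4.4,-0.05,-1.5],[0.13,0,0]],
    [1,[4.4,0,-1.52],[0,0,0]],
    [1,[0,0,0],[0,0,0]],
    [1,[0,0,0],[0,0,0]],
  ],
)

```text
clock: 3.0
tcp_pos: [0.548, -0.3308, 0.0818]
eef_rot: [0.504, 0.495, -0.503, 0.497]
contact_force: [0.5, 0.0, -0.1]
grip_width: 0.0856
```

Run:
```python
from h import *
go([0.5467,-0.3291,0.029],-0.9)
```

```text
shift cm [ 5.284 -0.149 -0.18 ] turn [ 0.007  0.011 -0.017] rows>= 0.8
```

>>> play_rows(
  moves=[
    [1,[2.6,-0.15,-0.18],[0,0,0]],
    [1,[1.5,0,0],[0,0,0]],
    [1,[1.15,0,0],[0,0,0]],
    [1,[0,0,0],[0,0,0]],
    [1,[0,0,0],[0,0,0]],
  ],
)

```text
clock: 3.62
tcp_pos: [0.5459, -0.3285, 0.028]
eef_rot: [0.504, 0.496, -0.504, 0.497]
contact_force: [-0.8, -0.3, 0.6]
grip_width: 0.0854
```

Run:
```python
from h import *
go([0.5467,-0.3291,0.029],-0.9)
p,d,st=snap("wrist","w3")
```

```text
shift cm [-0.103  0.081  0.06 ] turn [ 0.008  0.004 -0.007] rows>= 0.0
```

View pics/w3.png

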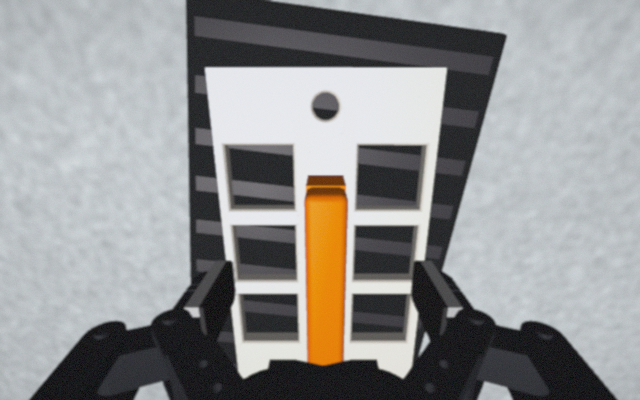

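The bar at column ~326 is centred between the open pads, which straddle it. Closing now.

>>> play_rows(
  moves=[
    [0.4,[-0.1,0.08,0.06],[0,0,0]],
    [0,[0,0,0],[0,0,0]],
    [0,[0,0,0],[0,0,0]],
    [0,[0,0,0],[0,0,0]],
    [0,[0,0,0],[0,0,0]],
    [0,[0,0,0],[0,0,0]],
    [0,[0,0,0],[0,0,0]],
  ],
  grip_force=60,
)

```text
clock: 4.55
tcp_pos: [0.5464, -0.3288, 0.0285]
eef_rot: [0.504, 0.496, -0.504, 0.497]
contact_force: [-1.0, -0.5, 3.6]
grip_width: 0.0172
```

Run:
```python
from h import *
st=observe();print(st["contact_force"],st["ft_torque"],st["grip_width"])
```

```text
[-0.96231179 -0.47636421  3.56055514] [ 0.06158387  0.06335883 -0.01177073] 0.01715289345755282
```

>>> play_rows(
  moves=[
    [0,[-1.5,0,0],[0,0,0]],
    [0,[-3,0,0],[0,0,0]],
    [0,[-5,0,0],[0,0,0]],
    [0,[-5,0,0],[0,0,0]],
    [0,[-2,0,0],[0,0,0]],
    [0,[0,0,0],[0,0,0]],
    [0,[0,0,0],[0,0,0]],
  ],
)

```text
clock: 5.42
tcp_pos: [0.5447, -0.3282, 0.191]
eef_rot: [-0.503, -0.498, 0.504, -0.495]
contact_force: [-0.7, -0.6, -2.7]
grip_width: 0.0167
```

Run:
```python
from h import *
p,d,st=snap("wrist","w4")
print(st["contact_force"],st["ft_torque"],st["grip_width"],st["joint_positions"].round(2))
go([0.535,0.06,0.2],-45)
p,d,st=snap("top","t4")
```

```text
[-0.69988642 -0.60218891 -2.71709156] [0.01974674 0.00860091 0.03075566] 0.016725882959802593 [ 0.72  0.59 -0.36  1.59  0.23  1.01  0.28]
shift cm [ -0.837  -1.529 -38.8  ] turn [ 5.522e+00 -2.000e-03  3.100e-02] rows>= 6.2
```

View pics/w4.png

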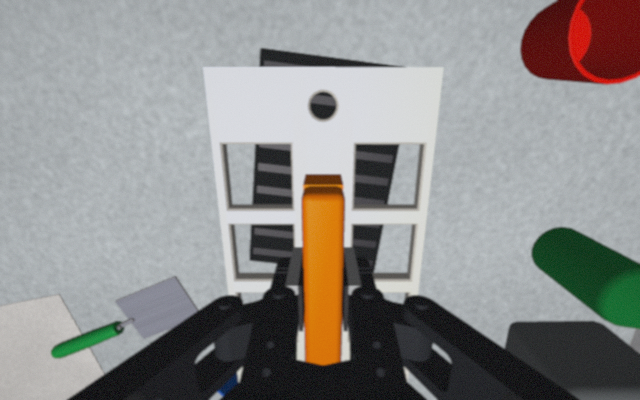

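The deck is held level in the jaws, with the hole at (322,105). Next I'll move to a side position where the trough is visible beside the deck.

Run:
```python
from h import *
go([0.69,-0.095,0.23],-45)
p,d,m,T=load("wrist","w4")
Tt=T@np.linalg.inv(camera_model("wrist")["T_tool_cam"])
C=cloud(m,T,d);Ct=(C-Tt[:3,3])@Tt[:3,:3]
h=cv2.cvtColor(p,cv2.COLOR_RGB2HSV)
w=cv2.inRange(h,(0,0,185),(180,45,255)); w[(d>0.30)|(d<0.08)]=0
k,l,s,c=cv2.connectedComponentsWithStats(w);i=1+np.argmax(s[1:,4]);X=Ct[l==i]
A=np.c_[X[:,1:],np.ones(len(X))];co=np.linalg.lstsq(A,X[:,0],rcond=None)[0];print("plate plane x=ay+bz+c",co,s[i])
cs,hi=cv2.findContours((l==i).astype(np.uint8),cv2.RETR_CCOMP,1)
for cc,hh in zip(cs,hi[0]):
    if cv2.contourArea(cc)>100:
        print(hh[3],cv2.contourArea(cc),cc.reshape(-1,2).mean(0))
# far edge & hole in tool frame by plane
def pl(uv):
    m2=np.array(m["T_tool_cam"]);o,v=ray(m,m2,uv);n=np.array([1,-co[0],-co[1]]);t=(co[2]-n@o)/(v@n);return o+v*t[:,None]
for cc,hh in zip(cs,hi[0]):
    if hh[3]>=0 and 300<cv2.contourArea(cc)<1500: print("hole tool",pl([cc.reshape(-1,2).mean(0)]).round(4))
cnt=max(cs,key=cv2.contourArea).reshape(-1,2);f=cnt[(cnt[:,1]<80)];print(f[:,1].min())
g=cnt[(cnt[:,1]<72)&(cnt[:,0]>215)&(cnt[:,0]<430)];q=pl(g.astype(float));print("far edge z",q[:,2].mean(),np.polyfit(q[:,1],q[:,2],1))
for sgn in(-1,1):
    g=cnt[(cnt[:,1]>85)&(cnt[:,1]<230)&((cnt[:,0]-322)*sgn>85)];q=pl(g.astype(float));print("side y",q[:,1].mean(),np.polyfit(q[:,2],q[:,1],1))
```

```text
shift cm [ -3.908  14.165 -23.524] turn [ 5.523e+00 -3.000e-03  2.900e-02] rows>= 5.5
plate plane x=ay+bz+c [ 9.52863200e-05 -2.17246932e-03  1.05685951e-02] [  203    67   240   228 25037]
-1 34480.0 [322.42267267 188.47597598]
0 4757.5 [386.88104089 175.76208178]
0 4798.0 [257.40145985 175.89781022]
0 779.0 [322.45454545 105.45454545]
hole tool [[ 0.0107 -0.0004 -0.0777]]
67
far edge z -0.09438077263566333 [ 0.00388471 -0.0943793 ]
side y -0.054718671665623546 [ 0.03067255 -0.05321801]
side y 0.05375732215981925 [-0.03574035  0.05201776]
```

>>> play_rows(
  moves=[
    [0,[-1,2.8,-4.7],[0,0,0]],
    [0,[-1,2.8,-4.7],[0,0,0]],
    [0,[-1,2.8,-4.7],[0,0,0]],
    [0,[-0.9,2.8,-4.7],[0,0,0]],
    [0,[0,2.95,-4.7],[0,0,0]],
    [0,[0,0,0],[0.9,0,0]],
    [0,[0,0,0],[0.9,0,0]],
    [0,[0,0,0],[0.9,0,0]],
    [0,[0,0,0],[0.9,0,0]],
    [0,[0,0,0],[0.9,0,0]],
    [0,[0,0,0],[0.9,0,0]],
    [0,[0,0,0],[0.12,0,0]],
  ],
)

```text
clock: 7.02
tcp_pos: [0.6903, -0.0956, 0.2306]
eef_rot: [-0.652, -0.271, 0.654, -0.271]
contact_force: [0.1, 0.2, -3.0]
grip_width: 0.017
```

>>> play_rows(
  moves=[
    [0,[0,0,0],[0,0,0]],
    [0,[0,0,0],[0,0,0]],
  ],
)

```text
clock: 7.28
tcp_pos: [0.6909, -0.0958, 0.2319]
eef_rot: [-0.653, -0.271, 0.653, -0.271]
contact_force: [0.6, -0.2, -3.6]
grip_width: 0.0169
```

Run:
```python
from h import *
p,d,st=snap("wrist","w5");print(st["joint_positions"].round(2),st["contact_force"])
go([0.69,-0.095,0.23],-45)
```

```text
[ 0.21  0.63 -0.22  1.38  0.14  1.14 -0.81] [ 0.5713374  -0.22755306 -3.64931253]
shift cm [ 0.204 -0.126  0.005] turn [0.009 0.001 0.002] rows>= 0.0
```

View pics/w5.png

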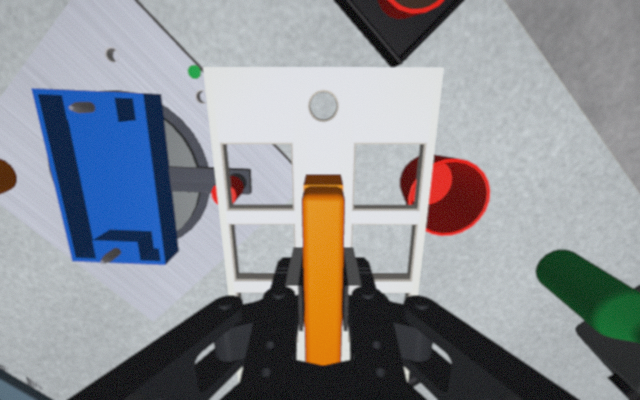

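The trough is clearly visible on the left, with pin tips near (70,107) and (118,250). I'll take a second view from a shifted pose.

>>> play_rows(
  moves=[
    [0,[-3,1.5,3.5],[0,0,0]],
    [0,[-3,1.5,3.5],[0,0,0]],
    [0,[0,0,0],[0,0,0]],
    [0,[0,0,0],[0,0,0]],
  ],
)

```text
clock: 7.82
tcp_pos: [0.6627, -0.166, 0.2921]
eef_rot: [0.653, 0.271, -0.653, 0.271]
contact_force: [0.5, 1.0, -2.4]
grip_width: 0.017
```

Run:
```python
from h import *
p,d,st=snap("wrist","w6")
for f,(u0,v0,w,hh) in(("w5",(20,70,180,210)),("w6",(20,20,180,210))):
    p=cv2.imread(f"pics/{f}.png");cv2.imwrite(f"pics/{f}c.png",cv2.resize(p[v0:v0+hh,u0:u0+w],None,fx=2.8,fy=2.8,interpolation=2))
```

```text
(no output)
```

View pics/w5c.png

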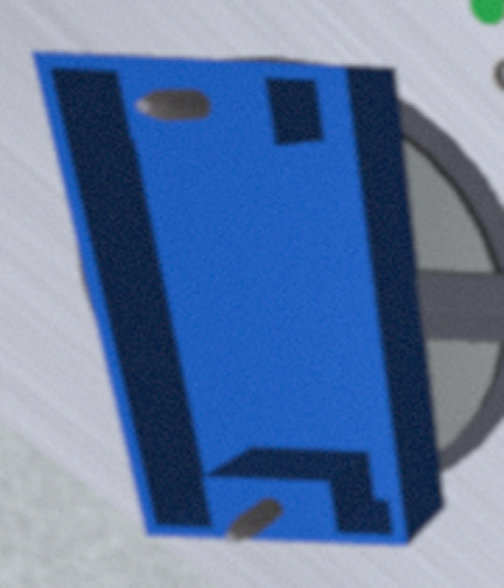

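View pics/w6.png

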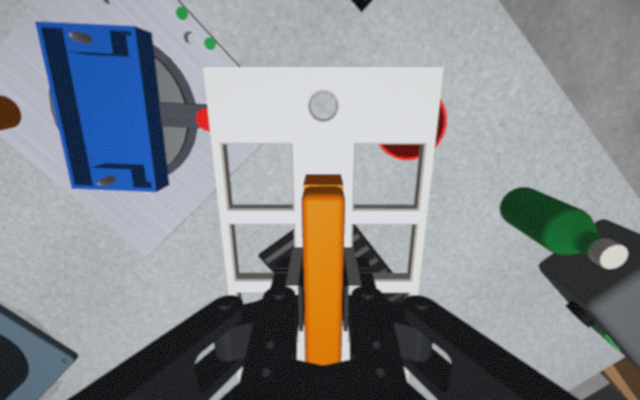

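Run:
```python
from h import *
p,d,m,T=load("wrist","w5")
C=[(32.1,88.6),(143.9,94.3),(165.7,263.6),(72.5,260)]
X=onz(m,T,C,0.062);print(X.round(4));print([np.linalg.norm(X[i]-X[(i+1)%4]).round(4) for i in range(4)],X.mean(0))
X=onz(m,T,[(71,107.5),(105,259.5)],0.086);print(X.round(4),np.linalg.norm(X[0]-X[1]),X.mean(0))
p=cv2.imread("pics/w6.png");cv2.imwrite("pics/w6c.png",cv2.resize(p[10:210,20:190],None,fx=2.9,fy=2.9,interpolation=2))
```

```text
[[ 0.5586  0.1632  0.062 ]
 [ 0.6297  0.0849  0.062 ]
 [ 0.4945 -0.0385  0.062 ]
 [ 0.423   0.0393  0.062 ]]
[np.float64(0.1057), np.float64(0.1831), np.float64(0.1056), np.float64(0.1837)] [0.52645997 0.06220363 0.062     ]
[[0.5833 0.1151 0.086 ]
 [0.4728 0.0094 0.086 ]] 0.1529098370656446 [0.52801409 0.06225995 0.086     ]
```

View pics/w6c.png

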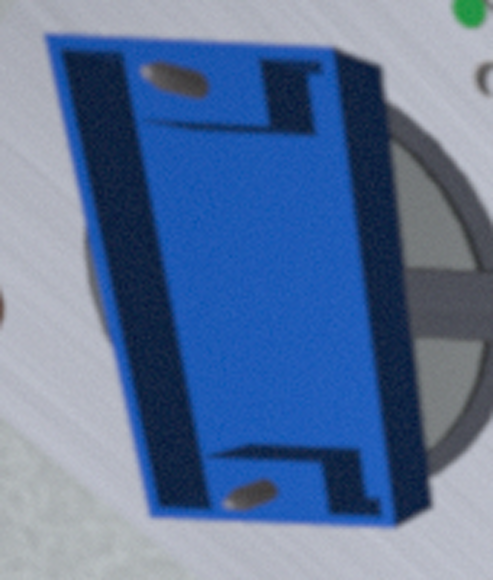

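```bash
cat > fit.py <<'E'
from h import *
from scipy.optimize import least_squares
def edges(f,TL,TR,BR,BL,name="wrist"):
    p,d,m,T=load(name,f)
    ch=p[:,:,2].astype(float)-p[:,:,0]   # blue-red : blueness
    out=[]
    for A,B,k in((TL,TR,0),(TR,BR,1),(BR,BL,2),(BL,TL,3)):
        A=np.array(A,float);B=np.array(B,float);t=(B-A)/np.linalg.norm(B-A);n=np.array([t[1],-t[0]])
        pts=[]
        for s in np.linspace(.08,.92,40):
            c=A+(B-A)*s;o=np.arange(-5,5.01,.25)
            xy=(c+o[:,None]*n).astype(np.float32)
            v=cv2.remap(ch.astype(np.float32),xy[:,0].reshape(1,-1),xy[:,1].reshape(1,-1),1).ravel()
            v=np.convolve(np.pad(v,3,'edge'),np.ones(7)/7,'valid')
            g=-np.gradient(v);i=np.argmax(g[2:-2])+2   # outward drop
            if g[i]>1: pts.append(c+o[i]*n)
        out.append((k,onz(m,T,np.array(pts),0.062)[:,:2]))
    return out
def fitrect(E,W=.106,L=.186,x0=(.527,.062,np.radians(47))):
    # k:0 +y end,1 +x side,2 -y end,3 -x side ; yaw of y axis
    def res(q):
        r=[]
        ey=np.array([np.cos(q[2]),np.sin(q[2])]);ex=np.array([ey[1],-ey[0]])
        for k,P in E:
            D=P-q[:2]
            r.append({0:D@ey-L/2,1:D@ex-W/2,2:-D@ey-L/2,3:-D@ex-W/2}[k])
        return np.concatenate(r)*1000
    s=least_squares(res,x0,loss="soft_l1",f_scale=.5)
    return s.x,[(k,(np.median(np.split(res(s.x),np.cumsum([len(P) for _,P in E])[:-1])[i])).round(2)) for i,(k,_) in enumerate(E)]
E
python3 - <<'E'
from fit import *
s=lambda c,u,v,f:[(u+x/f,v+y/f) for x,y in c]
E5=edges("w5",*s([(34,52),(347,67),(408,542),(147,532)],20,70,2.8))
E6=edges("w6",*s([(47,36),(333,49),(395,525),(152,515)],20,10,2.9))
for E in(E5,E6,E5+E6):
    q,r=fitrect(E);print(q[:2].round(4),np.degrees(q[2]).round(2),r)
# triangulate pin tips
r=[]
a=s([(140,105),(233,533)],20,70,2.8);b=s([(143,69),(224,502)],20,10,2.9)
_,_,m,T5=load("wrist","w5");_,_,m,T6=load("wrist","w6")
for i in(0,1):
    o,v=ray(m,T5,[a[i]]);o2,v2=ray(m,T6,[b[i]]);print(tri([(o,v[0]),(o2,v2[0])]))
# also corners
A=s([(34,52),(347,67),(408,542),(147,532)],20,70,2.8);B=s([(47,36),(333,49),(395,525),(152,515)],20,10,2.9)
for i in range(4):
    o,v=ray(m,T5,[A[i]]);o2,v2=ray(m,T6,[B[i]]);print("corner",tri([(o,v[0]),(o2,v2[0])])[0].round(4))
# knob from t4/top, dots
E
```

```text
[0.526  0.0625] 42.51 [(0, np.float64(-0.54)), (1, np.float64(-0.18)), (2, np.float64(-0.67)), (3, np.float64(-0.23))]
[0.5258 0.0623] 42.45 [(0, np.float64(-0.7)), (1, np.float64(-0.15)), (2, np.float64(-0.78)), (3, np.float64(-0.26))]
[0.5259 0.0624] 42.49 [(0, np.float64(-0.45)), (1, np.float64(-0.19)), (2, np.float64(-0.75)), (3, np.float64(-0.22)), (0, np.float64(-0.87)), (1, np.float64(-0.14)), (2, np.float64(-0.62)), (3, np.float64(-0.31))]
(array([0.58372056, 0.11473167, 0.08793105]), [np.float64(3.853980177318765e-05), np.float64(3.853980177323417e-05)])
(array([0.46560475, 0.01166647, 0.08199615]), [np.float64(0.0010462424672250338), np.float64(0.0010462424672251225)])
corner [0.556  0.166  0.0573]
corner [0.6285 0.0867 0.0587]
corner [ 0.4926 -0.0384  0.0599]
corner [0.4209 0.0396 0.0597]
```

The seat is at (0.526, 0.0624) with yaw 42.5°, the two views agree to 0.3 mm, and the rim size matches the text. Moving above it.

Run:
```python
from h import *
go([0.5259,0.0624,0.16],-47.5)
```

```text
shift cm [ 13.194 -25.721  -6.462] turn [ 0.327 -0.002  0.012] rows>= 4.1
```

>>> play_rows(
  moves=[
    [0,[1.5,-5,-1.3],[0.33,0,0]],
    [0,[2.7,-5.2,-1.3],[0,0,0]],
    [0,[3,-5.2,-1.3],[0,0,0]],
    [0,[3,-5.2,-1.3],[0,0,0]],
    [0,[3,-5.1,-1.3],[0,0,0]],
    [0,[0,0,0],[0,0,0]],
    [0,[0,0,0],[0,0,0]],
  ],
)

```text
clock: 8.75
tcp_pos: [0.5354, 0.0667, 0.16]
eef_rot: [-0.659, -0.256, 0.659, -0.256]
contact_force: [0.9, -0.3, -3.0]
grip_width: 0.0169
```

Run:
```python
from h import *
go([0.5259,0.0624,0.16],-47.5)
p,d,st=snap("wrist","w7");snap("scene","s7")
```

```text
shift cm [-0.002 -0.324  0.994] turn [-0.001  0.003  0.003] rows>= 0.2
```

View pics/w7.png

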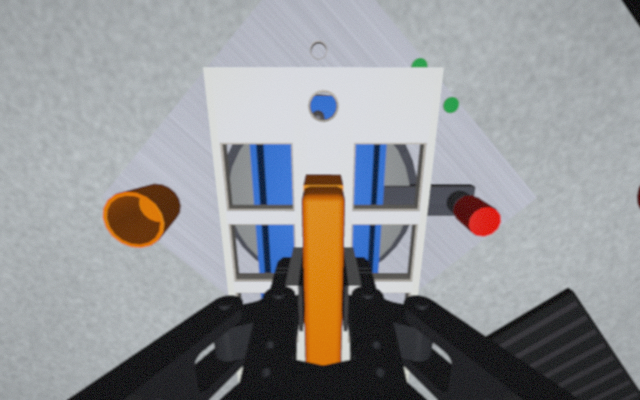

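View pics/s7.png

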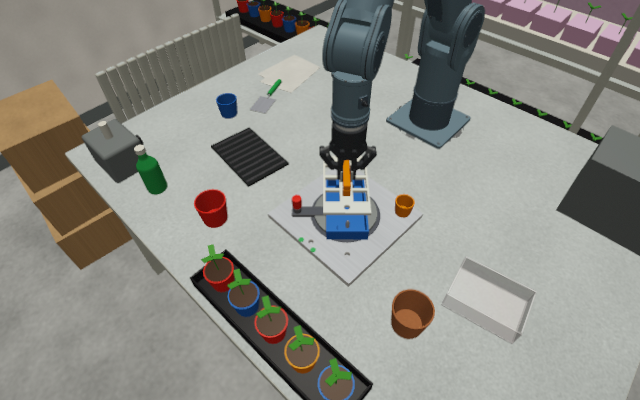

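Clear above. The pin shows through the hole at (319,115) and the knob top is at (485,220). I'll correct the offset and come down to just above the pins.

>>> play_rows(
  moves=[
    [0,[2,-0.32,0.99],[0,0,0]],
    [0,[2,0,0],[0,0,0]],
    [0,[0,0,0],[0,0,0]],
    [0,[0,0,0],[0,0,0]],
    [0,[0,0,0],[0,0,0]],
  ],
)

```text
clock: 9.48
tcp_pos: [0.527, 0.0616, 0.1212]
eef_rot: [0.66, 0.255, -0.659, 0.256]
contact_force: [0.4, -0.5, -3.0]
grip_width: 0.017
```

Run:
```python
from h import *
go([0.5259,0.0624,0.118],-47.5)
p,d,st=snap("wrist","w8");q=p[60:300,200:450,::-1];cv2.imwrite("pics/w8c.png",cv2.resize(q,None,fx=2.4,fy=2.4,interpolation=2))
snap("scene","s8");q=cv2.imread("pics/s8.png")[140:260,270:430];cv2.imwrite("pics/s8c.png",cv2.resize(q,None,fx=4.5,fy=4.5,interpolation=2))
```

```text
shift cm [ 0.324 -0.129  0.028] turn [-0.018 -0.011 -0.008] rows>= 0.1
```

View pics/w8c.png

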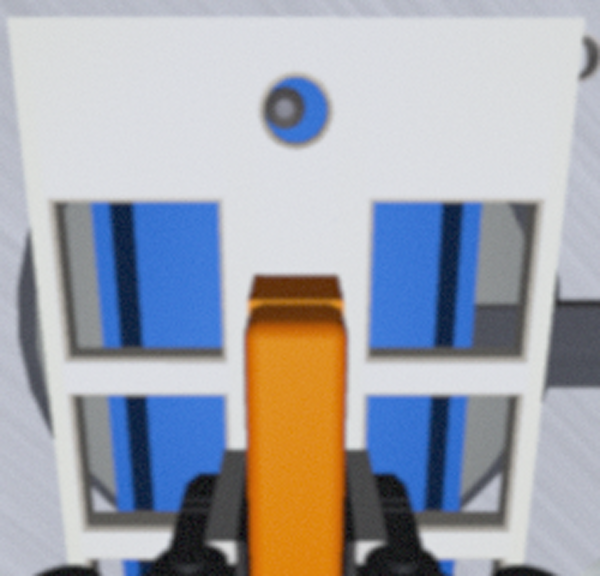

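View pics/s8c.png

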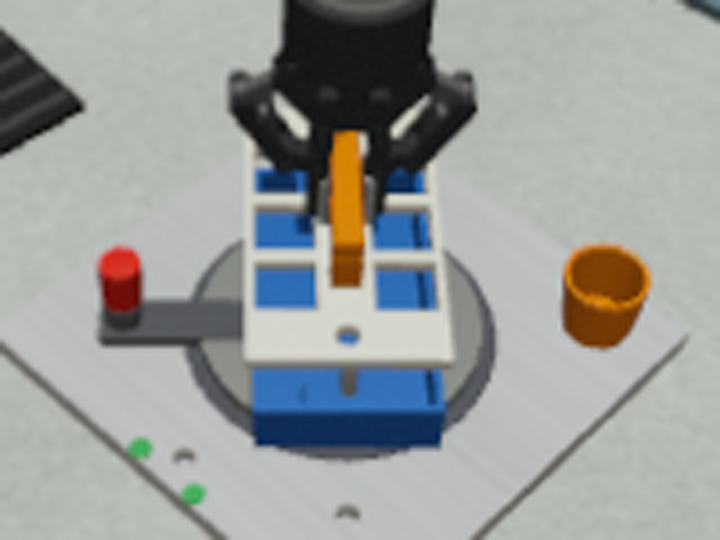

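Run:
```python
from h import *
p,d,m,T=load("wrist","w8");Tt=np.array(m["T_tool_cam"])
z=np.load("pics/w8.npz");print(z["t"])
pin=(200+285/2.4,60+108/2.4);hole=(200+296/2.4,60+111/2.4)
X=onz(m,T,[pin],0.086);print("pin tip",X, "tool", (X-z["t"])@R.from_quat(z["q"]).as_matrix())
o,v=ray(m,Tt,[hole]);print("hole tool",o+v*((0.0106-o[0])/v[:,0])[:,None])
X=bydepth(m,T,[pin],[d[int(pin[1]),int(pin[0])]]);print(X)
g=cv2.cvtColor(p,cv2.COLOR_RGB2HSV)[85:125,305:345];b=(g[:,:,1]<110)&(g[:,:,2]<140);print(b.sum())
k,l,s,c=cv2.connectedComponentsWithStats(b.astype(np.uint8));print(s,c+[305,85])
```

```text
[0.52697038 0.0616393  0.12124234]
pin tip [[0.58281111 0.11538869 0.086     ]] tool [[ 0.03535646 -0.00214138 -0.07742442]]
hole tool [[ 0.0106      0.000312   -0.07731237]]
[[0.58278683 0.11538409 0.08475148]]
194
[[   0    0   40   40 1406]
 [   5   12   17   16  194]] [[325.45590327 104.50142248]
 [317.57216495 104.48969072]]
```

Relative to the hole, the pin sits 2.3 mm to the tool −y side, and the trough rims seen through the openings say the same. I'll shift and recheck slightly lower.

>>> play_rows(
  moves=[
    [0,[0.8,-0.23,0],[0,0,0]],
    [0,[0,0,0],[0,0,0]],
    [0,[0,0,0],[0,0,0]],
    [0,[0,0,0],[0,0,0]],
  ],
)

```text
clock: 10.07
tcp_pos: [0.5246, 0.0634, 0.1123]
eef_rot: [0.659, 0.256, -0.659, 0.256]
contact_force: [-0.3, 0.1, -2.2]
grip_width: 0.0171
```

Run:
```python
from h import *
go([0.5259,0.0624,0.11],-47.5)
p,d,st=snap("wrist","w9");q=p[60:300,200:450,::-1];cv2.imwrite("pics/w9c.png",cv2.resize(q,None,fx=2.4,fy=2.4,interpolation=2))
```

```text
shift cm [ 0.234  0.162 -0.031] turn [-0.016 -0.001 -0.001] rows>= 0.0
```

View pics/w9c.png

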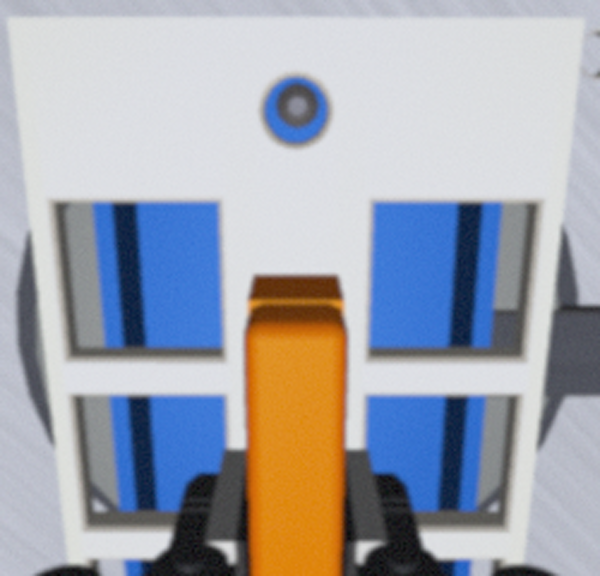

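Run:
```python
from h import *
p,d,m,T=load("wrist","w9");Tt=np.array(m["T_tool_cam"]);z=np.load("pics/w9.npz")
pin=(200+297/2.4,60+104.5/2.4);hole=(200+296/2.4,60+111/2.4)
for zz in(.086,.085): X=onz(m,T,[pin],zz);print("pin", (X-z["t"])@R.from_quat(z["q"]).as_matrix())
for x in (.0106,):
  o,v=ray(m,Tt,[hole]);print("hole tool",o+v*((x-o[0])/v[:,0])[:,None])
```

```text
pin [[ 0.0263554   0.00057156 -0.07831501]]
pin [[ 0.0273554   0.00057554 -0.07830095]]
hole tool [[ 0.0106      0.00031204 -0.07731256]]
```

>>> play_rows(
  moves=[
    [0,[0.4,0.02,-0.06],[0,0,0]],
    [0,[0.5,0,0],[0,0,0]],
    [0,[0.3,0,0],[0,0,0]],
    [0,[0,0,0],[0,0,0]],
    [0,[0,0,0],[0,0,0]],
  ],
)

```text
clock: 10.75
tcp_pos: [0.5251, 0.0637, 0.1003]
eef_rot: [0.659, 0.256, -0.659, 0.256]
contact_force: [-1.3, -0.1, -2.8]
grip_width: 0.0167
```

Run:
```python
from h import *
p,d,st=snap("wrist","w10");q=p[60:300,200:450,::-1];cv2.imwrite("pics/w10c.png",cv2.resize(q,None,fx=2.4,fy=2.4,interpolation=2))
print(st["tcp_pos"],st["contact_force"],st["ft_torque"])
snap("scene","s10");q=cv2.imread("pics/s10.png")[140:260,270:430];cv2.imwrite("pics/s10c.png",cv2.resize(q,None,fx=4.5,fy=4.5,interpolation=2))
```

```text
[0.52509691 0.06366233 0.10032288] [-1.30179085 -0.07879683 -2.84767567] [ 0.0380297  -0.06434252 -0.00928173]
```

View pics/w10c.png

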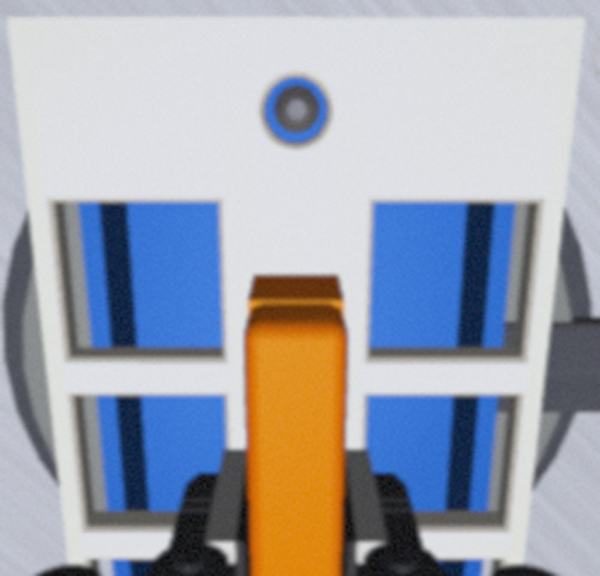

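View pics/s10c.png

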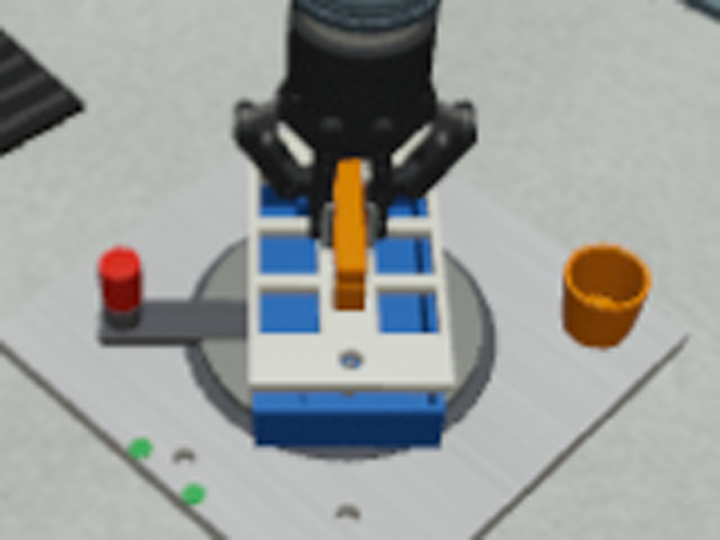

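The pin is concentric in the hole at (296,110) and there's no contact force. Continuing down.

>>> play_rows(
  moves=[
    [0,[0.5,0,0],[0,0,0]],
    [0,[0.5,0,0],[0,0,0]],
    [0,[0.4,0,0],[0,0,0]],
    [0,[0,0,0],[0,0,0]],
    [0,[0,0,0],[0,0,0]],
  ],
)

```text
clock: 11.48
tcp_pos: [0.5251, 0.0637, 0.0863]
eef_rot: [0.659, 0.256, -0.659, 0.256]
contact_force: [-0.1, -0.2, -2.1]
grip_width: 0.017
```

>>> play_rows(
  moves=[
    [0,[0.3,0,0],[0,0,0]],
    [0,[0.2,0,0],[0,0,0]],
    [0,[0,0,0],[0,0,0]],
    [0,[0,0,0],[0,0,0]],
  ],
)

```text
clock: 11.98
tcp_pos: [0.525, 0.0636, 0.0813]
eef_rot: [-0.659, -0.256, 0.659, -0.256]
contact_force: [0.5, 0.3, -2.0]
grip_width: 0.0168
```

Run:
```python
from h import *
p,d,st=snap("wrist","w11");q=p[60:300,200:450,::-1];cv2.imwrite("pics/w11c.png",cv2.resize(q,None,fx=2.4,fy=2.4,interpolation=2))
print(st["tcp_pos"],st["contact_force"],st["ft_torque"])
snap("scene","s11");q=cv2.imread("pics/s11.png")[140:260,270:430];cv2.imwrite("pics/s11c.png",cv2.resize(q,None,fx=4.5,fy=4.5,interpolation=2))
```

```text
[0.52504761 0.0636431  0.08126964] [ 0.4710132   0.31159855 -1.99028919] [ 0.01979591 -0.00814266 -0.00089461]
```

View pics/w11c.png

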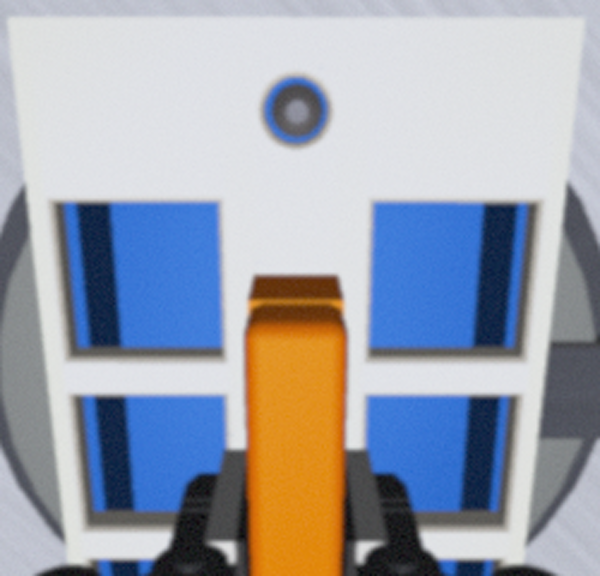

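View pics/s11c.png

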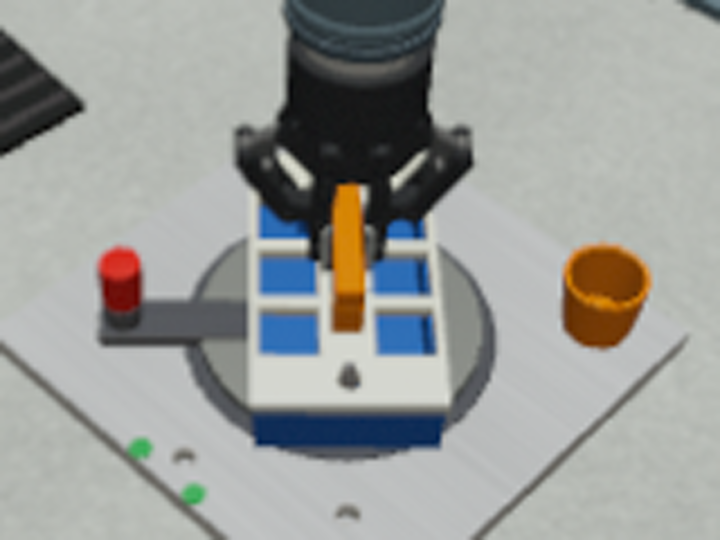

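>>> play_rows(
  moves=[
    [0,[0.1,0,0],[0,0,0]],
    [0,[0,0,0],[0,0,0]],
    [0,[0,0,0],[0,0,0]],
  ],
)

```text
clock: 12.45
tcp_pos: [0.5252, 0.0637, 0.0805]
eef_rot: [0.659, 0.256, -0.659, 0.256]
contact_force: [-0.2, 0.4, 2.1]
grip_width: 0.0169
```

>>> play_rows(
  moves=[
    [0,[0.05,0,0],[0,0,0]],
    [0,[0,0,0],[0,0,0]],
    [0.3,[0,0,0],[0,0,0]],
    [0.5,[0,0,0],[0,0,0]],
    [0.6,[0,0,0],[0,0,0]],
    [0.6,[0,0,0],[0,0,0]],
  ],
)

```text
clock: 13.2
tcp_pos: [0.525, 0.0636, 0.0797]
eef_rot: [-0.659, -0.256, 0.659, -0.256]
contact_force: [-0.4, -0.5, 1.0]
grip_width: 0.0509
```

>>> play_rows(
  moves=[
    [0.6,[-2,0,0],[0,0,0]],
    [0.6,[-5,0,0],[0,0,0]],
    [0.6,[-5,0,0],[0,0,0]],
    [0.6,[0,0,0],[0,0,0]],
    [0.6,[0,0,0],[0,0,0]],
  ],
)

```text
clock: 13.82
tcp_pos: [0.5246, 0.0635, 0.1993]
eef_rot: [-0.659, -0.256, 0.66, -0.256]
contact_force: [0.3, 0.2, -0.4]
grip_width: 0.0512
```

Run:
```python
from h import *
p,d,st=snap("wrist","w12");snap("top","t12");print(st["joint_positions"].round(2),st["tcp_pos"])
snap("scene","s12");q=cv2.imread("pics/s12.png")[140:260,270:430];cv2.imwrite("pics/s12c.png",cv2.resize(q,None,fx=4.5,fy=4.5,interpolation=2))
```

```text
[ 0.03  0.39 -0.29  1.88  0.14  0.9  -1.16] [0.52464325 0.06345219 0.19932911]
```

View pics/w12.png

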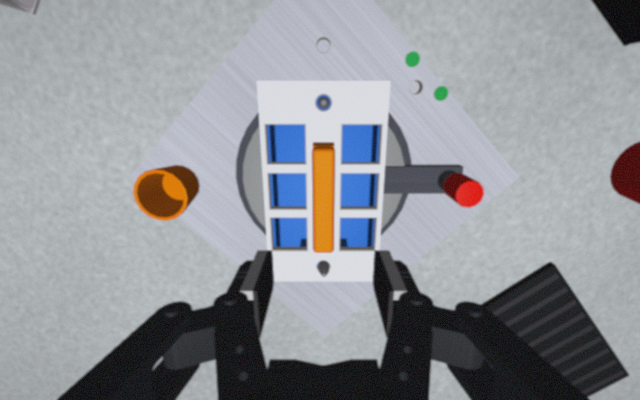

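View pics/s12c.png

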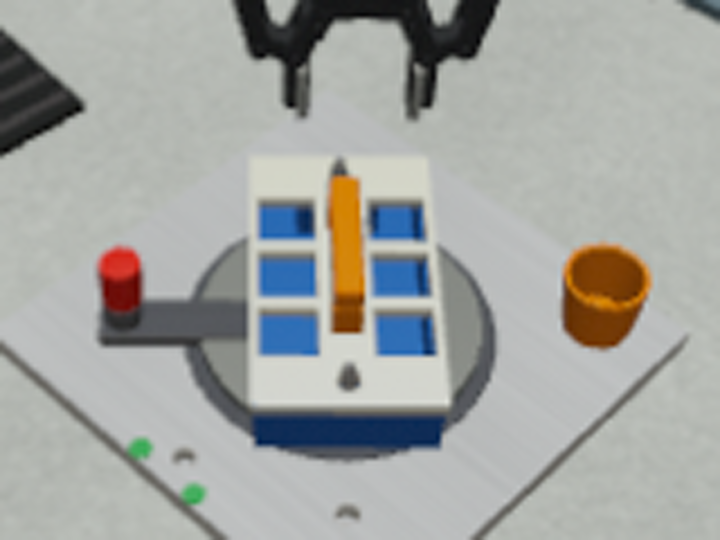

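The deck sits on both pins, with the pin tips visible at (323,102) and (323,267). Next I'll measure the deck plane, the knob and the target hole.

Run:
```python
from h import *
p,d,m,T=load("wrist","w12");C=cloud(m,T,d);h=cv2.cvtColor(p,cv2.COLOR_RGB2HSV)
w=cv2.inRange(h,(0,0,190),(180,40,255));w[(C[:,:,2]<.06)|(C[:,:,2]>.08)]=0
k,l,s,c=cv2.connectedComponentsWithStats(w);i=1+np.argmax(s[1:,4]);X=C[l==i]
co=np.linalg.lstsq(np.c_[X[:,:2]-[.525,.0637],np.ones(len(X))],X[:,2],rcond=None)[0];print("plate plane",co,s[i])
cnt=max(cv2.findContours((l==i).astype(np.uint8),0,1)[0],key=cv2.contourArea)
print("rect",cv2.minAreaRect((onz(m,T,cnt.reshape(-1,2),0.070)[:,:2]*1000).astype(np.float32)))
rays=[]
for f in("w7","w8","w12"):
    p,d,m,T=load("wrist",f);h=cv2.cvtColor(p,cv2.COLOR_RGB2HSV)
    mk=cv2.inRange(h,(0,200,190),(6,255,255))|cv2.inRange(h,(174,200,190),(180,255,255));mk[:120]=0;mk[260:]=0;mk[:,:420]=0;mk[:,540:]=0
    k,l,s,c=cv2.connectedComponentsWithStats(mk)
    if k<2: print(f,"none");continue
    i=1+np.argmax(s[1:,4]);C=cloud(m,T,d)[l==i];top=C[C[:,2]>np.percentile(C[:,2],90)-.004]
    # top disc: bright
    (u,v),r=cv2.minEnclosingCircle(np.argwhere(l==i)[:,::-1].astype(np.float32))
    print(f,s[i],(u,v),r,"depth med",np.median(C,0).round(4),"top disc",((top.min(0)+top.max(0))/2).round(4),onz(m,T,[(u,v)],.08).round(4))
    o,vv=ray(m,T,[c[i]]);rays.append((o,vv[0]))
print(tri(rays))
p,d,m,T=load("wrist","w12");h=cv2.cvtColor(p,cv2.COLOR_RGB2HSV)
mk=cv2.inRange(h,(50,100,80),(75,255,255));k,l,s,c=cv2.connectedComponentsWithStats(mk)
for i in range(1,k):
    if s[i,4]>20: print("dot",c[i],onz(m,T,[c[i]],.016).round(4))
print("hole",onz(m,T,[(417,87.5)],.016).round(4),"3rd",onz(m,T,[(323,45)],.016).round(4))
```

```text
plate plane [ 0.00060061 -0.00132992  0.06984296] [  256    81   134   201 12453]
rect ((524.5459594726562, 63.2320556640625), (189.47569274902344, 109.92074584960938), 42.29179000854492)
w7 [469 208  30  27 625] (484.0, 221.5) 15.53232479095459 depth med [ 0.6131 -0.032   0.08  ] top disc [0.6095 0.0389 0.1902] [[ 0.6128 -0.0323  0.08  ]]
w8 [501 213  36  33 916] (518.3947143554688, 229.2894744873047) 19.05478286743164 depth med [ 0.6129 -0.0316  0.08  ] top disc [0.6054 0.0362 0.171 ] [[ 0.6128 -0.0318  0.08  ]]
w12 [456 182  26  24 486] (468.5, 193.0) 13.463011741638184 depth med [ 0.6127 -0.0316  0.08  ] top disc [ 0.6127 -0.0318  0.0798] [[ 0.6127 -0.0312  0.08  ]]
(array([ 0.6129034 , -0.031566  ,  0.08029414]), [np.float64(0.0002540495900444933), np.float64(9.726351177845511e-05), np.float64(0.00022858696114390147)])
dot [412.15436242  58.60402685] [[0.6695 0.0787 0.016 ]]
dot [440.67938931  92.98473282] [[0.6675 0.0345 0.016 ]]
hole [[0.655  0.0558 0.016 ]] 3rd [[0.6203 0.1502 0.016 ]]
```

The plate top is at 69.8 mm with tilt ≤0.0015 rad. The knob top is triangulated at (0.6128,-0.0317,0.080), 129.6 mm from the axis, which matches the text. Turning the wrist 90° so the jaws open tangentially.

>>> play_rows(
  moves=[
    [0.65,[0,2,-0.5],[-0.9,0,0]],
    [0.65,[0,0,0],[-0.94,0,0]],
    [0.65,[0,0,0],[-0.94,0,0]],
    [0.65,[0,0,0],[-0.94,0,0]],
    [0.65,[0,0,0],[-0.94,0,0]],
    [0.65,[0,0,0],[-0.94,0,0]],
    [0.65,[0,0,0],[-0.94,0,0]],
    [0.65,[0,0,0],[-0.94,0,0]],
    [0.65,[0,0,0],[-0.94,0,0]],
    [0.65,[0,0,0],[-0.94,0,0]],
    [0.65,[0,0,0],[-0.94,0,0]],
    [0.65,[0,0,0],[-0.94,0,0]],
  ],
)

```text
clock: 15.48
tcp_pos: [0.5416, 0.0522, 0.1986]
eef_rot: [0.284, 0.648, -0.285, 0.647]
contact_force: [-0.3, -0.2, -0.1]
grip_width: 0.0553
```

>>> play_rows(
  moves=[
    [0.65,[0,0,0],[0,0,0]],
    [0.65,[0,0,0],[0,0,0]],
  ],
)

```text
clock: 15.72
tcp_pos: [0.5419, 0.0522, 0.1992]
eef_rot: [0.287, 0.647, -0.287, 0.646]
contact_force: [-0.3, 0.2, 0.1]
grip_width: 0.0553
```

Run:
```python
from h import *
print(observe()["joint_positions"].round(2));go([0.6128,-0.0317,0.11],42.7)
```

```text
[ 0.3   0.47 -0.62  1.82  0.33  0.96  0.27]
shift cm [ 8.912 -0.366 10.983] turn [-0.069 -0.006  0.005] rows>= 1.8
```

>>> play_rows(
  moves=[
    [0.65,[0,-0.2,5.5],[-0.07,0,0]],
    [0.65,[0,-0.17,5.5],[0,0,0]],
    [0.65,[4,0,0],[0,0,0]],
    [0.65,[2.5,0,0],[0,0,0]],
    [0.65,[0,0,0],[0,0,0]],
    [0.65,[0,0,0],[0,0,0]],
  ],
)

```text
clock: 16.48
tcp_pos: [0.6146, -0.0309, 0.1358]
eef_rot: [0.283, 0.648, -0.283, 0.648]
contact_force: [0.3, -0.4, 0.3]
grip_width: 0.0555
```

Run:
```python
from h import *
snap("wrist","w13");snap("scene","s13")
print(observe()["joint_positions"].round(2));go([0.6128,-0.0317,0.11],42.7)
```

```text
[ 0.36  0.65 -0.55  1.68  0.41  0.92  0.4 ]
shift cm [ 2.626 -0.2   -0.101] turn [ 0.017  0.012 -0.012] rows>= 0.4
```

View pics/w13.png

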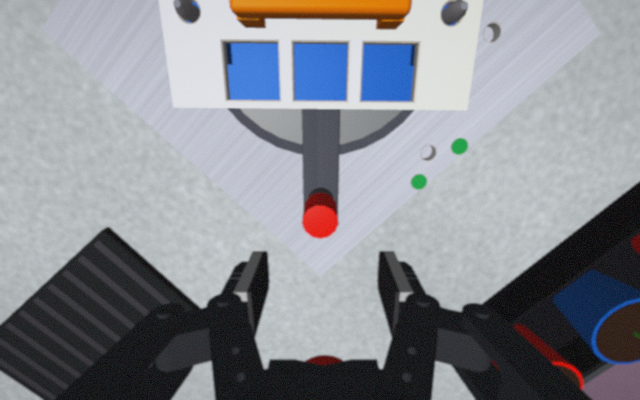

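View pics/s13.png

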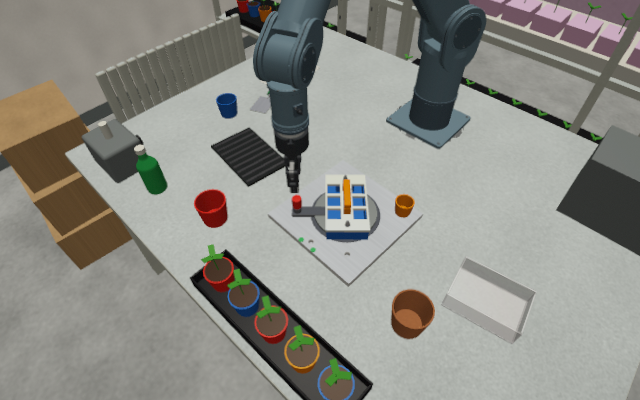

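Run:
```python
from h import *
p,d,m,T=load("wrist","w13");z=np.load("pics/w13.npz")
X=onz(m,T,[(320,221)],.080);print(X,(X-z["t"])@R.from_quat(z["q"]).as_matrix())
```

```text
[[ 0.61240032 -0.0320688   0.08      ]] [[ 0.05581915 -0.00242987 -0.000718  ]]
```

The knob top at (320,221) is 2.4 mm to tool −y, and the red pot is away behind. Descending over the knob.

>>> play_rows(
  moves=[
    [0.65,[2.5,-0.22,-0.08],[0,0,0]],
    [0.65,[3,0,0],[0,0,0]],
    [0.65,[2,0,0],[0,0,0]],
    [0.65,[1.1,0,0],[0,0,0]],
    [0.65,[0,0,0],[0,0,0]],
    [0.65,[0,0,0],[0,0,0]],
  ],
)

```text
clock: 17.32
tcp_pos: [0.6126, -0.0321, 0.0497]
eef_rot: [0.283, 0.648, -0.283, 0.649]
contact_force: [0.0, 0.2, 0.7]
grip_width: 0.0554
```

Run:
```python
from h import *
snap("wrist","w14");go([0.6128,-0.0317,0.049],42.7);print(observe()["contact_force"])
```

```text
shift cm [ 0.078  0.048 -0.019] turn [ 0.019  0.008 -0.009] rows>= 0.0
[0.30202181 0.78033809 0.26586033]
```

View pics/w14.png

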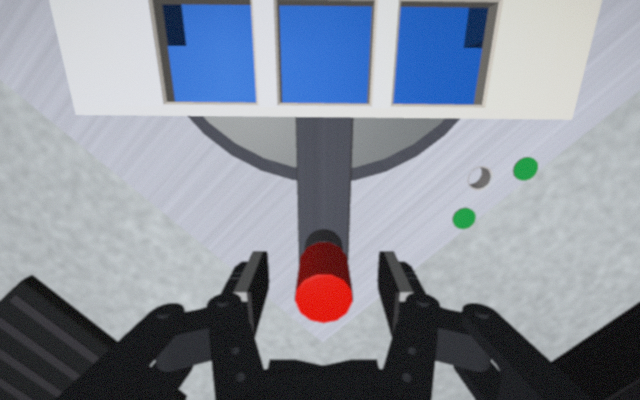

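The knob at (323,295) is centred between the pads. Closing.

>>> play_rows(
  moves=[
    [0.3,[0,0,0],[0,0,0]],
    [0.1,[0,0,0],[0,0,0]],
    [0,[0,0,0],[0,0,0]],
    [0,[0,0,0],[0,0,0]],
    [0,[0,0,0],[0,0,0]],
  ],
  grip_force=60,
)

```text
clock: 18.0
tcp_pos: [0.6123, -0.0321, 0.0495]
eef_rot: [0.283, 0.648, -0.283, 0.648]
contact_force: [-1.0, -0.1, 5.8]
grip_width: 0.0243
```

>>> play_rows(
  moves=[
    [0,[-0.5,0,0],[0,0,0]],
    [0,[-0.5,0,0],[0,0,0]],
    [0,[-0.35,0,0],[0,0,0]],
    [0,[0,0,0],[0,0,0]],
    [0,[0,0,0],[0,0,0]],
  ],
)

```text
clock: 18.62
tcp_pos: [0.6118, -0.0324, 0.0621]
eef_rot: [0.283, 0.648, -0.283, 0.648]
contact_force: [2.6, -1.4, -7.3]
grip_width: 0.0242
```

Run:
```python
from h import *
st=observe();print(st["contact_force"],st["ft_torque"],st["grip_width"],st["tcp_pos"])
snap("wrist","w15")
snap("scene","s15");q=cv2.imread("pics/s15.png")[140:260,260:420];cv2.imwrite("pics/s15c.png",cv2.resize(q,None,fx=4.5,fy=4.5,interpolation=2))
```

```text
[ 2.63337536 -1.35071191 -7.28829435] [-0.14939171 -0.79892993 -0.14835651] 0.024207500593557658 [ 0.61179418 -0.03239845  0.0620987 ]
```

View pics/s15c.png

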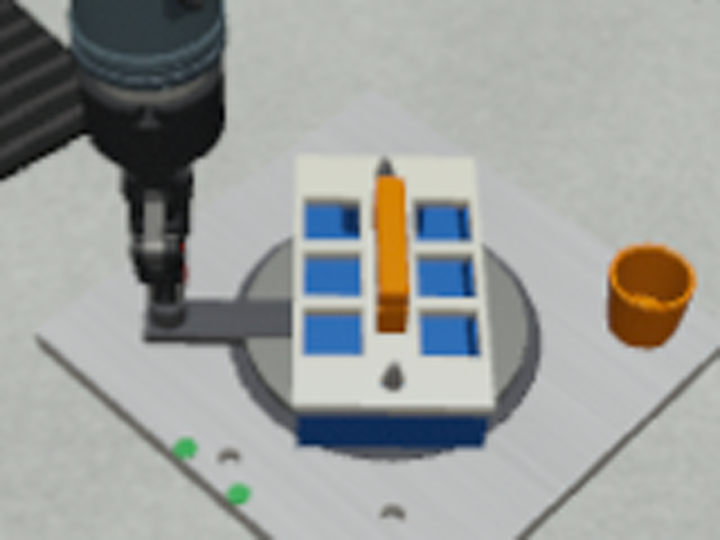

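View pics/w15.png

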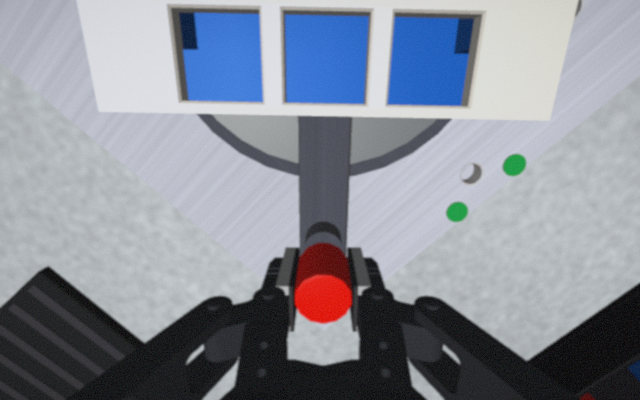

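The knob is held and the pin is lifted about 12.6 mm. The force of about 7 N matches the spring, and there is no slip. Starting the counter-clockwise arc.

>>> play_rows(
  moves=[
    [0,[0,0.45,-0.01],[-0.25,0,0]],
    [0,[0,0.794,-0.024],[-0.4375,0,0]],
    [0,[0,0.794,-0.024],[-0.4375,0,0]],
    [0,[0,0.794,-0.024],[-0.4375,0,0]],
    [0,[0,0.794,-0.024],[-0.4375,0,0]],
    [0,[0,0.794,-0.024],[-0.4375,0,0]],
    [0,[0,0.45,-0.01],[-0.25,0,0]],
    [0,[0,0,0],[0,0,0]],
  ],
)

```text
clock: 19.73
tcp_pos: [0.6413, 0.0068, 0.0623]
eef_rot: [0.156, 0.689, -0.156, 0.69]
contact_force: [4.6, -1.5, -8.4]
grip_width: 0.0244
```

Run:
```python
from h import *
st=observe();print(st["contact_force"],st["ft_torque"],st["grip_width"],st["tcp_pos"])
D=st["tcp_pos"][:2]-[.5247,.0634];print(np.hypot(*D),np.degrees(np.arctan2(D[1],D[0])));y=R.from_quat(st["eef_rot"]).as_matrix()[:,1];print(np.degrees(np.arctan2(y[1],y[0])))
snap("wrist","w16")
```

```text
[ 4.61384065 -1.51359689 -8.35378949] [-0.34050968 -1.06275226  0.06245375] 0.024428143585042576 [0.64126187 0.0067858  0.06230483]
0.1295833251799956 -25.905884524353105
64.45667781383803
```

View pics/w16.png

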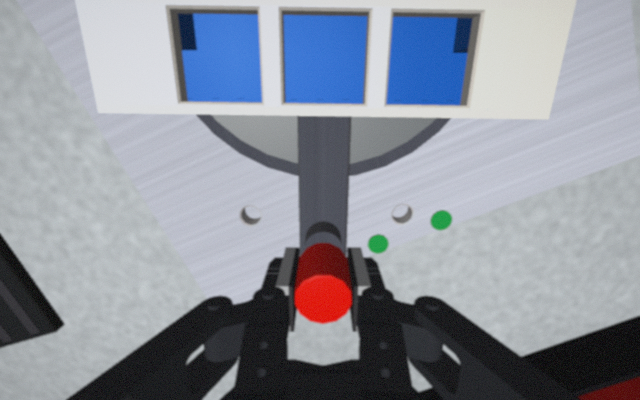

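The turntable follows the arm. The starting hole is at (250,214) and the wanted hole at (402,213), nearly symmetric about the arm, so about 21.6° has been turned and about 23.3° remains.

>>> play_rows(
  moves=[
    [0,[0,0.45,-0.01],[-0.25,0,0]],
    [0,[0,0.794,-0.024],[-0.4375,0,0]],
    [0,[0,0.794,-0.024],[-0.4375,0,0]],
    [0,[0,0.794,-0.024],[-0.4375,0,0]],
    [0,[0,0.794,-0.024],[-0.4375,0,0]],
    [0,[0,0.794,-0.024],[-0.4375,0,0]],
    [0,[0,0.45,-0.01],[-0.25,0,0]],
    [0,[0,0.41,-0.01],[-0.22,0,0]],
    [0,[0,0,0],[0,0,0]],
    [0,[0,0,0],[0,0,0]],
  ],
)

```text
clock: 21.02
tcp_pos: [0.6543, 0.058, 0.0626]
eef_rot: [0.014, 0.706, -0.014, 0.708]
contact_force: [6.3, -1.6, -6.7]
grip_width: 0.0245
```

Run:
```python
from h import *
st=observe();print(st["contact_force"],st["ft_torque"],st["grip_width"],st["tcp_pos"])
D=st["tcp_pos"][:2]-[.5247,.0634];print(np.hypot(*D),np.degrees(np.arctan2(D[1],D[0])));y=R.from_quat(st["eef_rot"]).as_matrix()[:,1];print(np.degrees(np.arctan2(y[1],y[0])))
snap("wrist","w17");snap("top","t17")
p,d,m,T=load("top","t17");h=cv2.cvtColor(p,cv2.COLOR_RGB2HSV)
p,d,m,T=load("wrist","w17");C=cloud(m,T,d)
# deck yaw by near edge of plate in wrist view
w=((p.min(2)>170)&(abs(C[:,:,2]-.070)<.004)).astype(np.uint8)
k,l,s,c=cv2.connectedComponentsWithStats(w);i=1+np.argmax(s[1:,4]);print(s[i])
E=[(u,np.where(l[:,u]==i)[0].max()) for u in range(s[i,0]+12,s[i,0]+s[i,2]-12,4)]
X=onz(m,T,E,.070);a=np.degrees(np.arctan(np.polyfit(X[:,1],X[:,0],1)[0]));print("deck edge y-axis az",90-a, X.mean(0))
```

```text
[ 6.27768447 -1.64245868 -6.7189583 ] [-0.19038374 -1.32620358  0.20101256] 0.02451885647566563 [0.65426841 0.05799016 0.06256779]
0.12968129553294766 -2.3908672066492236
87.75711791351657
[   74     0   501   118 29976]
deck edge y-axis az 87.53970763206031 [0.57874435 0.06109891 0.07      ]
```

View pics/w17.png

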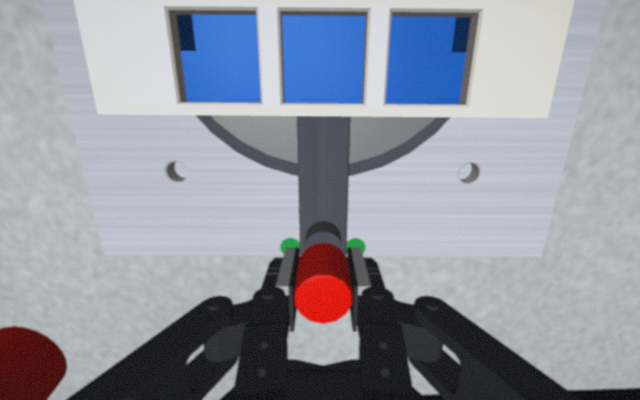

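The green dots at (290,246) and (355,246) and the outer holes at (177,171) and (469,172) are all symmetric about the arm. Angles read 45.05° from the tool yaw and 44.8–45.2° from the other readings. Lowering the knob.

>>> play_rows(
  moves=[
    [0,[0.4,0,0],[0,0,0]],
    [0,[0.4,0,0],[0,0,0]],
    [0,[0.5,0,0],[0,0,0]],
    [0,[0,0,0],[0,0,0]],
    [0,[0,0,0],[0,0,0]],
  ],
)

```text
clock: 21.75
tcp_pos: [0.6543, 0.058, 0.0499]
eef_rot: [0.014, 0.706, -0.014, 0.708]
contact_force: [5.7, -1.4, -5.6]
grip_width: 0.024
```

Run:
```python
from h import *
st=observe();print(st["contact_force"],st["ft_torque"],st["grip_width"],st["tcp_pos"])
```

```text
[ 5.73195363 -1.35862074 -5.5623457 ] [-0.278281   -1.23489216  0.24622466] 0.02402304917224492 [0.65425707 0.05802701 0.04986402]
```

It went into the hole: the knob is at its starting height and only the spring pull remains. Releasing.

>>> play_rows(
  moves=[
    [0,[0.05,0,0],[0,0,0]],
    [0,[0,0,0],[0,0,0]],
    [0.2,[0,0,0],[0,0,0]],
    [0.45,[0,0,0],[0,0,0]],
    [0.65,[0,0,0],[0,0,0]],
    [0.65,[0,0,0],[0,0,0]],
  ],
)

```text
clock: 22.5
tcp_pos: [0.6527, 0.0582, 0.0489]
eef_rot: [0.015, 0.707, -0.014, 0.707]
contact_force: [0.1, 0.3, 0.3]
grip_width: 0.0554
```

>>> play_rows(
  moves=[
    [0.65,[-2,0,0],[0,0,0]],
    [0.65,[-5,0,0],[0,0,0]],
    [0.65,[-5,0,0],[0,0,0]],
    [0.65,[-4,0,0],[0,0,0]],
    [0.65,[0,0,-6],[0,0,0]],
    [0.65,[0,0,0],[0,0,0]],
    [0.65,[0,0,0],[0,0,0]],
  ],
)

```text
clock: 23.38
tcp_pos: [0.5937, 0.0601, 0.2101]
eef_rot: [0.015, 0.706, -0.015, 0.708]
contact_force: [1.3, 0.0, -0.4]
grip_width: 0.0555
```

```bash
cat > chk.py <<'E'
from h import *
import sys
f=sys.argv[1];snap("wrist","w"+f);snap("scene","s"+f);snap("top","t"+f)
q=cv2.imread(f"pics/s{f}.png")[140:270,260:430];cv2.imwrite(f"pics/s{f}c.png",cv2.resize(q,None,fx=4.4,fy=4.4,interpolation=2))
p,d,m,T=load("wrist","w"+f);C=cloud(m,T,d);h=cv2.cvtColor(p,cv2.COLOR_RGB2HSV)
w=cv2.inRange(h,(0,0,190),(180,40,255));w[(C[:,:,2]<.06)|(C[:,:,2]>.08)]=0
k,l,s,c=cv2.connectedComponentsWithStats(w);i=1+np.argmax(s[1:,4]);X=C[l==i]
print("plane",np.linalg.lstsq(np.c_[X[:,:2]-[.525,.0637],np.ones(len(X))],X[:,2],rcond=None)[0],s[i])
cnt=max(cv2.findContours((l==i).astype(np.uint8),0,1)[0],key=cv2.contourArea)
print("rect",cv2.minAreaRect((onz(m,T,cnt.reshape(-1,2),0.070)[:,:2]*1000).astype(np.float32)))
mk=cv2.inRange(h,(0,200,190),(6,255,255))|cv2.inRange(h,(174,200,190),(180,255,255))
k,l,s,c=cv2.connectedComponentsWithStats(mk)
for i in range(1,k):
    if s[i,4]>150: print("red",s[i],c[i],np.median(C[l==i],0).round(4))
E
python3 chk.py 18
```

```text
plane [ 0.00089792 -0.00124756  0.06980015] [  209    44   230   131 14561]
rect ((525.0179443359375, 62.521705627441406), (189.9375762939453, 109.89816284179688), 87.27603912353516)
red [313 241  22  20 361] [323.36288089 250.38227147] [0.6538 0.0573 0.0799]
```

View pics/s18c.png

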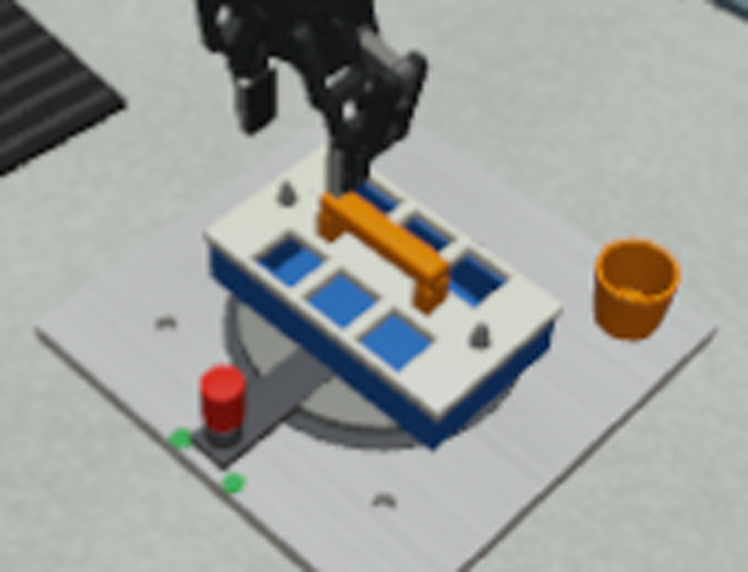

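View pics/w18.png

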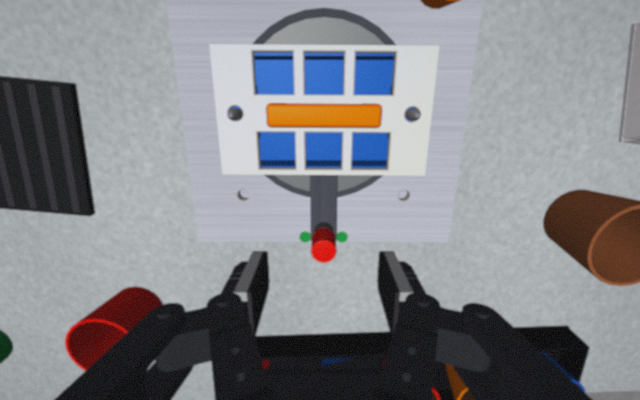

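The scene shows the knob down between the green dots and the deck flush with both pins through it. The gripper is clear. Knob top 79.9 mm (80.0 before), deck yaw moved 42.29° → 87.28°, plate plane 69.8 mm.

Run:
```python
from station import close_job,observe
print(observe()["dq"].round(4),observe()["contact_force"]);print(close_job())
```

```text
[-0.0033  0.0079 -0.0003  0.0054  0.0008 -0.0001 -0.0016] [ 0.71995979  0.64595055 -0.49170669]
the job is handed in; nothing more can be done
None
```

The deck is flush on the trough over both pins. The turntable has moved one hole counter-clockwise, to the hole between the green dots, and the knob is down. I handed the job in at about 23.5 s of the 64 s allowed; no verdict was reported.

**What I did:** I gripped the deck by its handle and centred its hole on the pin using the wrist camera. I then lowered it until the force showed contact and let go. I lifted the knob about 12.6 mm, swung it 45° and lowered it until only the spring pull was felt before releasing it.

**Last checks:**
- **Deck:** its top face measured 69.8 mm high (70 mm expected), with tilt about 0.0015 rad and both pins visible through it.
- **Rotation:** the deck's direction changed by 44.99°.
- **Knob:** its top was at 79.9 mm, against 80.0 mm with the pin down before.
- **Surroundings:** the gripper was clear of everything. The pots looked unmoved in the pictures, but I did not measure them.

**Disagreements:**
- The first side-view measurement of the trough was 1–2 mm off sideways from the close-up of the pin in the hole. I followed the close-up.
- Triangulated trough corners read 57–60 mm high against the stated 62 mm.

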